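# Load the tube dryer and switch it on

### The job

Open the tube dryer's air outlet: twist its bayonet cap a quarter turn anticlockwise, lift it off and lay it flat, grip up, on the middle of the rubber mat. Then hang every tube basket standing on the bench by its wire handle on the dryer's hooks, one to a hook, and once all hang there, let go of, turn the isolator handle clockwise fully to on. Leave the wash bottle, carton and beaker alone.

Things in the scene. Friction and masses are not known exactly. Their poses are not given: they have to be found in the camera images.
- dryer: Tube dryer, fixed: low white housing 250 (x) x 300 (y) x 70 mm high. Origin under its centre, z up; x points from the side near the robot to the back, y left. On top, nearer the robot, the round air outlet. At the back, 105 mm behind the origin, a steel rail (12 mm bar, 201 mm above the bench, on two posts, nothing above it) with four hooks side by side, pointing to the robot.
- outlet (a point): Centre of the air outlet on the dryer's top (70 mm above the bench); the locked cap's underside lies here. Around it a steel bayonet collar 150 mm across, 20 mm high; its upper 8 mm overhang inwards to 106 mm diameter and hold the cap's lugs down, but for two wide notches at the dryer's +y and -y sides, where the lugs pass straight up. Axes as the dryer's.
- cap: Loose bayonet cap, 0.28 kg: aluminium disc 100 mm across, 16 mm thick, two lugs at its underside towards its +x and -x (8 mm high, 22 mm wide, reaching 63 mm from the centre). Origin: centre of its underside, z up. On top a black grip bar along its x (see cap_grip). Starts locked on the outlet: x (bar) along the dryer's x within 0.15 rad.
- cap_grip (a point): Middle of the cap's grip bar, 38 mm above its underside, axes as the cap's. Bar 70 mm long (x), 14 mm wide, 16 to 48 mm above the underside. Turn anticlockwise seen from above by a quarter turn (1.57 rad: bar along the dryer's y; within 0.2 rad will do; stops 0.15 to 0.2 rad past either end), then lift straight up. Turns easily, stays where left, about 3 mm play.
- mat: Square black rubber mat 150 x 150 x 3 mm, fixed on the bench. Origin: centre of its underside.
- isolator_box: Fixed grey switch box of the dryer, 110 (x) x 80 (y) x 70 mm high. Origin under its centre, z up. On its top is the rotary isolator handle.
- isolator_grip (a point): On the turning axis of the isolator handle, at the height to grip (94 mm above the bench). The handle is a black bar 70 mm long, 14 mm wide, 78 to 110 mm above the bench, turning about the vertical. Axes turn with the handle: the bar lies along this frame's y axis.
- isolator (a joint): Isolator handle angle, rad: 0 = off (bar along the y axis, the short side, of the box), 1.57 = on (bar along the x axis, the long side). It grows when turned clockwise seen from above. Needs about 0.12 N m, stays where left, stops at 0 and 1.57. Starts within 0.12 of off.
- hook1 (a point): Hook 1 of 4 (80 mm apart), 120 mm left of the dryer's middle: resting place of a handle, on top of the horizontal prong, 205 mm above the bench. Prong: 8 mm square steel along the dryer's x, from the rail 30 mm behind this point to 25 mm in front (robot side), where its end turns up to 14 mm higher, 34 mm in front at most. Axes as the dryer's.
- hook2 (a point): Hook 2 of 4 (80 mm apart), 40 mm left of the dryer's middle: resting place of a handle, on top of the horizontal prong, 205 mm above the bench. Prong: 8 mm square steel along the dryer's x, from the rail 30 mm behind this point to 25 mm in front (robot side), where its end turns up to 14 mm higher, 34 mm in front at most. Axes as the dryer's.
- hook3 (a point): Hook 3 of 4 (80 mm apart), 40 mm right of the dryer's middle: resting place of a handle, on top of the horizontal prong, 205 mm above the bench. Prong: 8 mm square steel along the dryer's x, from the rail 30 mm behind this point to 25 mm in front (robot side), where its end turns up to 14 mm higher, 34 mm in front at most. Axes as the dryer's.
- hook4 (a point): Hook 4 of 4 (80 mm apart), 120 mm right of the dryer's middle: resting place of a handle, on top of the horizontal prong, 205 mm above the bench. Prong: 8 mm square steel along the dryer's x, from the rail 30 mm behind this point to 25 mm in front (robot side), where its end turns up to 14 mm higher, 34 mm in front at most. Axes as the dryer's.
- basket1: Loose tube basket (may be absent), 0.22 kg: white wire, 56 x 56 mm, 50 mm high, four capped tubes fixed in it (tops 65 mm). 8 mm steel wire handle in its yz plane: uprights at y = +-27 mm to 82 mm up, then sloping in to a flat top bar (12 wide, 26 long along y, 111 to 119 mm up). On it a white grip tab 14 (x) x 26 (y) mm, 117 to 157 mm up. Origin: centre of underside, z up.
- basket1_bar (a point): Middle of the underside of basket1's handle bar, 111 mm above its underside: the point that comes to rest on a hook. Axes as the basket's.
- basket2: Loose tube basket (may be absent), 0.22 kg: white wire, 56 x 56 mm, 50 mm high, four capped tubes fixed in it (tops 65 mm). 8 mm steel wire handle in its yz plane: uprights at y = +-27 mm to 82 mm up, then sloping in to a flat top bar (12 wide, 26 long along y, 111 to 119 mm up). On it a white grip tab 14 (x) x 26 (y) mm, 117 to 157 mm up. Origin: centre of underside, z up.
- basket2_bar (a point): Middle of the underside of basket2's handle bar, 111 mm above its underside: the point that comes to rest on a hook. Axes as the basket's.
- basket3: Loose tube basket (may be absent), 0.22 kg: white wire, 56 x 56 mm, 50 mm high, four capped tubes fixed in it (tops 65 mm). 8 mm steel wire handle in its yz plane: uprights at y = +-27 mm to 82 mm up, then sloping in to a flat top bar (12 wide, 26 long along y, 111 to 119 mm up). On it a white grip tab 14 (x) x 26 (y) mm, 117 to 157 mm up. Origin: centre of underside, z up.
- basket3_bar (a point): Middle of the underside of basket3's handle bar, 111 mm above its underside: the point that comes to rest on a hook. Axes as the basket's.
- basket4: Loose tube basket (may be absent), 0.22 kg: white wire, 56 x 56 mm, 50 mm high, four capped tubes fixed in it (tops 65 mm). 8 mm steel wire handle in its yz plane: uprights at y = +-27 mm to 82 mm up, then sloping in to a flat top bar (12 wide, 26 long along y, 111 to 119 mm up). On it a white grip tab 14 (x) x 26 (y) mm, 117 to 157 mm up. Origin: centre of underside, z up.
- basket4_bar (a point): Middle of the underside of basket4's handle bar, 111 mm above its underside: the point that comes to rest on a hook. Axes as the basket's.
- washbottle: Bystander: loose white wash bottle with yellow cap, 66 mm across, 190 mm high, at the back; leave alone. Origin under its centre.
- carton: Bystander: loose flat cardboard carton 45 x 90 x 22 mm, at the back; leave alone. Origin under its centre.
- beaker: Bystander: loose white ceramic beaker, 68 mm across, 75 mm high, at the back; leave alone. Origin under its centre.

How it is judged:
On the way, in this order (a step that is already met when the one before it is completed fails the run):
1. the cap has been turned to its unlocked position while still sitting on the outlet (angle between the x axis of cap and the x axis of dryer, either way round above 1.2 rad and distance between cap and outlet below 0.012 m), for 0.1 s.
2. the cap lies flat on the mat, grip up, its centre within 50 mm of the mat's (horizontal distance between cap and mat below 0.05 m and z of cap in the frame of mat below 0.008 m and angle between cap's own z axis and vertical below 0.12 rad and linear speed of cap below 0.03 m/s), for 0.2 s.
3. every basket hangs by its handle on a hook, let go of and hardly swinging (under 0.3 m/s), with the isolator still off (x of basket1_bar in the frame of dryer between 0.045 and 0.11 m and y of basket1_bar in the frame of dryer between -0.16 and 0.16 m and z of basket1_bar in the frame of dryer between 0.198 and 0.214 m and angle between each of basket1, basket2, basket3, basket4's own z axis and vertical below 0.4 rad and linear speed of each of basket1, basket2, basket3, basket4 below 0.3 m/s and contact force between each of basket1, basket2, basket3, basket4 and dryer above 0.5 N and contact force between each of basket1, basket2, basket3, basket4 and the fingers below 0.1 N and x of basket2_bar in the frame of dryer between 0.045 and 0.11 m and y of basket2_bar in the frame of dryer between -0.16 and 0.16 m and z of basket2_bar in the frame of dryer between 0.198 and 0.214 m and x of basket3_bar in the frame of dryer between 0.045 and 0.11 m and y of basket3_bar in the frame of dryer between -0.16 and 0.16 m and z of basket3_bar in the frame of dryer between 0.198 and 0.214 m and x of basket4_bar in the frame of dryer between 0.045 and 0.11 m and y of basket4_bar in the frame of dryer between -0.16 and 0.16 m and z of basket4_bar in the frame of dryer between 0.198 and 0.214 m and value of joint isolator below 0.5 rad), for 0.3 s.
4. the isolator has been turned to on (value of joint isolator above 1.4 rad), for 0.2 s.
At the end, for the whole second after the job is handed in: Cap flat (within 0.12 rad), grip up, on the mat within 50 mm of its centre; every basket present hangs free, swinging under 0.3 m/s, handle bar on the level part of a hook (198 to 214 mm above the bench), tilt under 0.4 rad, one to a hook; isolator on (above 1.4 rad) (all of step 2 and x of basket1_bar in the frame of dryer between 0.045 and 0.11 m and y of basket1_bar in the frame of dryer between -0.16 and 0.16 m and z of basket1_bar in the frame of dryer between 0.198 and 0.214 m and angle between each of basket1, basket2, basket3, basket4's own z axis and vertical below 0.4 rad and linear speed of each of basket1, basket2, basket3, basket4 below 0.3 m/s and contact force between each of basket1, basket2, basket3, basket4 and dryer above 0.5 N and contact force between each of basket1, basket2, basket3, basket4 and the fingers below 0.1 N and x of basket2_bar in the frame of dryer between 0.045 and 0.11 m and y of basket2_bar in the frame of dryer between -0.16 and 0.16 m and z of basket2_bar in the frame of dryer between 0.198 and 0.214 m and x of basket3_bar in the frame of dryer between 0.045 and 0.11 m and y of basket3_bar in the frame of dryer between -0.16 and 0.16 m and z of basket3_bar in the frame of dryer between 0.198 and 0.214 m and x of basket4_bar in the frame of dryer between 0.045 and 0.11 m and y of basket4_bar in the frame of dryer between -0.16 and 0.16 m and z of basket4_bar in the frame of dryer between 0.198 and 0.214 m and value of joint isolator above 1.4 rad and distance between basket1_bar and basket2_bar above 0.04 m and distance between each of basket1_bar, basket2_bar and basket3_bar above 0.04 m and distance between each of basket1_bar, basket2_bar, basket3_bar and basket4_bar above 0.04 m); the robot touches nothing.
It fails at once if the washbottle is disturbed (moved more than 30 mm) (distance of washbottle from where it was at the start of the episode above 0.03 m).
It fails at once if the carton is disturbed (moved more than 30 mm) (distance of carton from where it was at the start of the episode above 0.03 m).
It fails at once if the beaker is disturbed (moved more than 30 mm) (distance of beaker from where it was at the start of the episode above 0.03 m).
Of basket1, basket2, basket3, basket4 only 3 to 4 are there at a start; the rules pass over those that are not, and their reading is None.
At some moment in a run one of basket1, basket2, basket3, basket4 may be knocked a few centimetres aside while the robot is not near it.
It also fails if it takes over 200 s, if anything falls off the work surface, if the arm or the gripper's body presses on something with over 40 N, if the wrist force passes 120 N, or if a joint passes its speed limit or range.

### The arm

A 7-joint arm with a two-finger parallel gripper is mounted at the origin on the work surface. World frame = base frame: x ahead of the robot, y to its left, z up, the work surface at z = 0. Lengths are in m, angles in rad, forces in N, time in s.
With the tool pointing down it reaches from about 0.425 to 0.875 m from the base axis. Payload 9.9 kg.
Tool frame: the origin (TCP) lies at the very end of the fingers, on their centre line; the grasp point (between the pads) lies 19 mm behind it; x points along the fingers, y is the direction in which the jaws open and shut, and the axes are right-handed (so a half turn about x gives the same grasp; the last joint's range is limited). The gripper opens to 85 mm and grips with 20 to 120 N. Pads are 22 mm wide; open, the fingers measure 114 mm over their backs; the gripper's body (76 mm by 85 mm) begins 54 mm behind the grasp point. The pads swing forward as they close: fully open they stand 13 mm farther back than shut.
Start: joints at [-1.284, 0.576, 0.025, 1.437, -0.015, 1.129, -0.057], TCP at [0.245, 0.629, 0.231] pointing down, gripper open.
Joint ranges: [-2.76, 2.76], [-0.34, 2.15], [-1.52, 1.57], [0.19, 2.46], [-1.09, 4.23], [0.17, 1.99], [-2.82, 2.82]. Speed limits (rad/s): [2.22, 2.22, 3.01, 3.01, 3.14, 3.14, 3.14].

### API

Orientations are given as a unit quaternion [w, x, y, z].
In Python, from workcell import telemetry, get_image, order, nets gives the robot as it stands.
- The arm moves only by the tool play_rows, never from a script. Its argument "motion" is a list of rows, each an object with "delta_pos": the shift along the world's x, y, z in cm, a list of three; "angular": the turn, a rotation vector about the world's x, y, z in degrees, a list of three; "jaw": the finger opening in cm, from 0 to 8.54. In form: [{"delta_pos": [x, y, z], "angular": [wx, wy, wz], "jaw": jaw}, ...]. A call has exactly 10 rows; each row shifts and turns the commanded pose from where the row before left it; what a row does not reach is not made up. A row lasts 1/12 s, in which the tool goes at most 41.7 mm and 7.16 degrees, less where a joint would pass 70% of its speed; a pose out of reach is approached as far as the arm can. A call with a gripper value outside its range is refused whole. The fingers move at their own pace and stop on an object; the grip force is fixed at half the most. Time passes only in rows, so rows that do not move let the fingers close, or fill a call up. It gives the time, the measured TCP pose, the force and the opening at its end, in the units of the state.
- telemetry.sense(): the state, without advancing time (a new reading comes with each control period).
- get_image(name): name is "scene" or "top"; returns a dict with "color" (420x560x3 uint8, blue, green, red), "z_map" (420x560 float32, m along the optical axis (not along the pixel's ray), 0 where there is no reading), "fovy" (degrees; the focal length in pixels is half the picture's height over the tangent of half this angle, whatever the lens; pixels are square), "cx", "cy" (the principal point, pixels), "R" (3x3) and "t" (3): a world point X has camera coordinates R X + t. Camera axes: x right, y down, z forward; pixel columns grow to the right and rows downward; lengths in m; the calibration is good to about 2 mm. A picture is of the moment at which its call begins.
- order.job_done(): hands the job in, once; it reports no verdict.
Trained networks look in a picture, given as the dict that the camera call returned (one of the last four; its "shot" number tells which), for a name from the list of things; names that differ only in an ending like _2 or _b are one class to them, and where a whole thing is asked for, a point or a joint stands for the part that bears it (a point fixed in the world has none). Each returns a list of dicts, best first, with "confidence" (0 to 1); they miss things now and then, are a little off and sometimes report something else, mostly with a low value. They report only what shows in the picture. A call takes as long as a camera call.
- nets.recognise(picture, name): "xyz" ([x, y, z] in m, in world coordinates, good to about 4 mm: the middle of the surface that is visible of it).
- nets.landmark_of(picture, name): "xyz" ([x, y, z] in m, in world coordinates, good to about 4 mm: a listed point, or the origin of a listed thing).
The state is a dict: "t": time; "q": joint angles; "joint_vel": joint speeds; "joint_efforts": joint torques, N m; "position": TCP position; "orientation": TCP orientation; "ft_force": force on the tool from outside, world axes, zero at the start; "moment": the same for the moment, N m; "finger_gap": finger opening in m.
Only numpy, scipy, OpenCV 4.12 (cv2) and the standard library are available. Lean on these libraries where they do the work, as an engineer would, in place of code of your own. Each camera call takes 0.05 s, during which the arm holds its last target. There are 200 camera calls.

## Working session

There is one attempt and no reset: what is moved stays moved. The work goes in short steps, Python scripts to look and compute and a tool call to move; the robot and the scene stay as the last step left them, time stands still between calls to the robot, and variables do not carry over. Pictures are saved under pics/ and viewed, about 12 in all and at most 16, crops included, and the job is handed in when it is done.

Besides the shell and the picture viewer there is one more tool, called after "Request:" by a JSON object that holds its "method" and its "body", one argument or row to a line. play_rows: Moves the arm, as the interface text tells. Its arguments: {"type":"object","properties":{"motion":{"type":"array","items":{"type":"object","properties":{"delta_pos":{"type":"array","items":{"type":"number"}},"angular":{"type":"array","items":{"type":"number"}},"jaw":{"type":"number"}}}}},"required":["motion"]}

```bash
mkdir -p pics
cat > h.py <<'E'
import numpy as np, cv2
from workcell import telemetry, get_image, order, nets
np.set_printoptions(precision=4,suppress=True)
def cloud(p):
    z=p["z_map"]; h,w=z.shape; f=h/2/np.tan(np.radians(p["fovy"])/2)
    u,v=np.meshgrid(np.arange(w),np.arange(h))
    c=np.stack([(u-p["cx"])/f*z,(v-p["cy"])/f*z,z],-1)
    X=(c-p["t"])@p["R"]; X[z<=0]=np.nan
    return X
def st():
    s=telemetry.sense()
    print({k:np.round(s[k],4).tolist() for k in("t","q","position","orientation","ft_force","finger_gap")})
    return s
E
python3 - <<'E'
from h import *
st()
a=get_image("scene"); b=get_image("top")
cv2.imwrite("pics/a.png",a["color"]);cv2.imwrite("pics/b.png",b["color"])
for p,nm in((a,"scene"),(b,"top")):
    print(nm,p["fovy"],p["cx"],p["cy"],"cam",-p["R"].T@p["t"])
    for n in["dryer","outlet","cap","cap_grip","mat","isolator_box","isolator_grip","hook1","hook2","hook3","hook4","basket1","basket1_bar","washbottle","carton","beaker"]:
        r=nets.landmark_of(p,n)
        print(n,[(np.round(d["xyz"],3).tolist(),round(d["confidence"],2)) for d in r[:5]])
E
```

```text
{'t': 0.0, 'q': [-1.2838, 0.5765, 0.0248, 1.4379, -0.015, 1.129, -0.0565], 'position': [0.2444, 0.6287, 0.2304], 'orientation': [0.6949, 0.1297, 0.6951, -0.1309], 'ft_force': [-0.0555, 0.8755, 0.9453], 'finger_gap': 0.0857}
scene 50.06871251399679 275.5845365293534 198.54530554173692 cam [ 1.4498 -0.2959  1.0965]
dryer [([0.526, -0.012, 0.001], 0.85), ([0.757, 0.162, -0.002], 0.7)]
outlet [([0.465, -0.016, 0.072], 0.57), ([0.606, 0.109, 0.205], 0.43)]
cap [([0.466, -0.015, 0.07], 0.76)]
cap_grip [([0.463, -0.014, 0.108], 0.82), ([0.465, -0.015, 0.073], 0.58), ([0.463, 0.377, -0.002], 0.44), ([0.747, -0.14, -0.002], 0.37), ([0.526, -0.01, 0.003], 0.23)]
mat [([0.456, -0.345, -0.004], 0.84), ([0.759, 0.159, -0.002], 0.18)]
isolator_box [([0.609, -0.35, 0.0], 0.92)]
isolator_grip [([0.608, -0.355, 0.096], 0.79), ([0.459, -0.342, -0.0], 0.26)]
hook1 [([0.605, -0.129, 0.205], 0.86), ([0.606, -0.054, 0.208], 0.71), ([0.602, 0.029, 0.205], 0.68), ([0.604, 0.105, 0.204], 0.59)]
hook2 [([0.605, -0.129, 0.205], 0.86), ([0.606, -0.054, 0.208], 0.71), ([0.602, 0.029, 0.205], 0.68), ([0.604, 0.10
[... 1579 characters left out ...]
 0.026, 0.206], 0.75), ([0.602, 0.106, 0.207], 0.71), ([0.606, -0.132, 0.205], 0.67), ([0.609, -0.053, 0.206], 0.61), ([0.606, -0.353, 0.0], 0.21)]
hook4 [([0.6, 0.026, 0.206], 0.75), ([0.602, 0.106, 0.207], 0.71), ([0.606, -0.132, 0.205], 0.67), ([0.609, -0.053, 0.206], 0.61), ([0.606, -0.353, 0.0], 0.21)]
basket1 [([0.464, 0.375, -0.001], 0.87), ([0.581, 0.254, 0.003], 0.86), ([0.563, 0.35, -0.002], 0.84)]
basket1_bar [([0.461, 0.376, 0.112], 0.97)]
washbottle [([0.744, -0.143, 0.002], 0.83), ([0.46, -0.016, 0.073], 0.32)]
carton [([0.757, -0.0, -0.001], 0.89), ([0.461, 0.377, 0.001], 0.57)]
beaker [([0.752, 0.167, -0.0], 0.68), ([0.466, -0.013, 0.073], 0.39), ([0.451, 0.245, -0.0], 0.18)]
```

View pics/a.png

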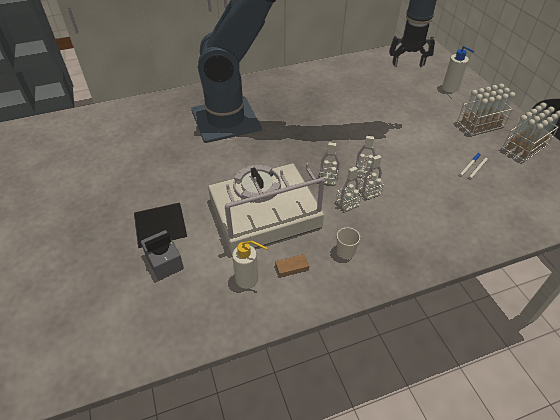

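View pics/b.png

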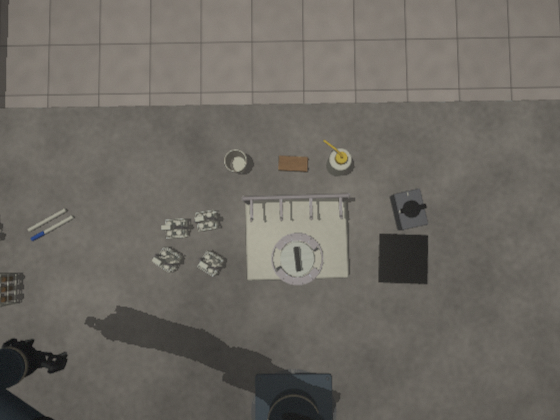

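Both views agree: four baskets, at (175,228), (206,220), (168,259) and (210,263) in the top view. The cap is at (298,259), the mat at (403,259) and the isolator at (410,208). Next I measure angles from depth.

```bash
cat >> h.py <<'E'
def rect(X,box,zl,zh,minpts=6,off=0):
    """min-area rectangle of cloud points in xy box and z band: centre, (len, wid), yaw of long side (deg)"""
    m=(X[...,0]>box[0])&(X[...,0]<box[1])&(X[...,1]>box[2])&(X[...,1]<box[3])&(X[...,2]>zl)&(X[...,2]<zh)
    P=X[m]
    if len(P)<minpts: return None
    (c,s,a)=cv2.minAreaRect(P[:,:2].astype(np.float32)*1000)
    if s[0]<s[1]: a+=90; s=s[::-1]
    return len(P),np.round(np.array(c)/1000,4),np.round(s,1),round((a+90)%180-90,1),np.round(np.median(P[:,2]),4)
def tabs(b=(0.35,0.75,0.18,0.5),zl=0.13,zh=0.17):
    """basket grip tabs seen from both cameras, fitted with PCA + known size"""
    P=[]
    for n in("top","scene"):
        X=cloud(get_image(n)); m=(X[...,0]>b[0])&(X[...,0]<b[1])&(X[...,1]>b[2])&(X[...,1]<b[3])&(X[...,2]>zl)&(X[...,2]<zh)
        P.append(X[m])
    from scipy.cluster.hierarchy import fcluster,linkage
    Q=np.vstack(P); src=np.r_[np.zeros(len(P[0])),np.ones(len(P[1]))]
    l=fcluster(linkage(Q[:,:2]),0.02,"distance")
    for k in np.unique(l):
        for s in(0,1):
            q=Q[(l==k)&(src==s)]
            if len(q)<5: continue
            (c,sz,a)=cv2.minAreaRect(q[:,:2].astype(np.float32)*1000)
            if sz[0]<sz[1]: a+=90; sz=sz[::-1]
            print(k,"top" if s==0 else "scene",len(q),np.round(c,1),np.round(sz,1),"long yaw",round((a+90)%180-90,1),"zmax",round(q[:,2].max(),3))
E
python3 - <<'E'
from h import *
from scipy.spatial.transform import Rotation as Ro
s=st(); w,x,y,z=s["orientation"]; print(Ro.from_quat([x,y,z,w]).as_matrix())
a=get_image("scene"); b=get_image("top")
for n,p in(("scene",a),("top",b)):
    X=cloud(p)
    print(n,"cap bar",rect(X,(.38,.54,-.1,.07),.105,.13))
    print("iso bar",rect(X,(.53,.68,-.43,-.28),.1,.13))
    print("iso box",rect(X,(.53,.68,-.43,-.28),.063,.074))
    print("rail",rect(X,(.615,.66,-.2,.2),.19,.22))
    print("dryer top",rect(X,(.35,.7,-.2,.2),.064,.075))
    print("collar",rect(X,(.35,.58,-.2,.2),.086,.094))
tabs()
E
```

```text
{'t': 1.7, 'q': [-1.2838, 0.5757, 0.0249, 1.4371, -0.015, 1.129, -0.0565], 'position': [0.2446, 0.6291, 0.2313], 'orientation': [0.695, 0.1303, 0.695, -0.1304], 'ft_force': [0.349, -0.4745, -0.0476], 'finger_gap': 0.0857}
[[-0.      0.3623  0.9321]
 [-0.0001  0.9321 -0.3623]
 [-1.     -0.0001  0.    ]]
scene cap bar (97, array([ 0.4674, -0.0181]), array([72.8, 15.1]), 4.2, np.float64(0.117))
iso bar (150, array([ 0.609 , -0.3557]), array([69.6, 19.2]), -80.6, np.float64(0.1088))
iso box (524, array([ 0.6088, -0.3554]), array([113.7,  80.3]), 11.8, np.float64(0.0695))
rail (512, array([ 0.6296, -0.0149]), array([289.6,  29.6]), -89.8, np.float64(0.2047))
dryer top (4083, array([ 0.5312, -0.0166]), array([299.4, 256. ]), -89.0, np.float64(0.0698))
collar (529, array([ 0.4626, -0.0164]), array([147.9, 147.6]), -19.3, np.float64(0.0888))
top cap bar (121, array([ 0.4622, -0.0139]), array([68.9, 13.9]), 5.6, np.float64(0.1174))
iso bar (120, array([ 0.604 , -0.3521]), array([69.6, 14.1]), -78.5, np.float64(0.1088))
iso box (689, array([ 0.6038, -0.3521]), array([109.4,  80.8]), 11.6, np.float64(0.0691))
rail (534, array([ 0.6267, -0.0111]), array([292. ,  24.3]), -89.2, np.float64(0.2047))
dryer top (5655, array([ 0.5203, -0.0128]), array([299.6, 262.7]), -89.1, np.float64(0.0694))
collar (901, array([ 0.4626, -0.0117]), array([151.1, 138.9]), -12.9, np.float64(0.089))
1 top 63 [449.5 246.8] [26.  14.8] long yaw 58.7 zmax 0.162
1 scene 71 [454.1 243.3] [25.6 19.7] long yaw 57.2 zmax 0.159
2 top 68 [462.4 376.9] [27.3 13.6] long yaw 60.8 zmax 0.164
2 scene 72 [465.8 373.3] [27.  23.8] long yaw 45.1 zmax 0.159
3 top 59 [578.9 258.4] [25.7 14.4] long yaw -80.9 zmax 0.163
3 scene 83 [583.  254.5] [28.1 18.9] long yaw -82.9 zmax 0.16
4 top 60 [555.9 350.7] [24.9 14. ] long yaw -88.1 zmax 0.163
4 scene 81 [561.4 347.8] [28.4 17.8] long yaw -88.5 zmax 0.16
```

Request:
{"method": "play_rows", "body": {
  "motion": [
    {"delta_pos": [2.05, -1.8, 0.2], "angular": [0, 0, -5], "jaw": 4},
    {"delta_pos": [2.05, -1.8, 0.2], "angular": [0, 0, -5], "jaw": 4},
    {"delta_pos": [2.05, -1.8, 0.2], "angular": [0, 0, -5], "jaw": 4},
    {"delta_pos": [2.05, -1.8, 0.2], "angular": [0, 0, -5], "jaw": 4},
    {"delta_pos": [2.05, -1.8, 0.2], "angular": [0, 0, -5], "jaw": 4},
    {"delta_pos": [2.05, -1.8, 0.2], "angular": [0, 0, -5], "jaw": 4},
    {"delta_pos": [2.05, -1.8, 0.2], "angular": [0, 0, -5], "jaw": 4},
    {"delta_pos": [2.05, -1.8, 0.2], "angular": [0, 0, -5], "jaw": 4},
    {"delta_pos": [2.05, -1.8, 0.2], "angular": [0, 0, -5], "jaw": 4},
    {"delta_pos": [2.05, -1.8, 0.2], "angular": [0, 0, -5], "jaw": 4}
  ]
}}

```text
t: 2.73
position: [0.4504, 0.4482, 0.2516]
orientation: [0.574, 0.413, 0.574, -0.413]
ft_force: [1.3, 0.3, -0.4]
finger_gap: 0.0398
```

Request:
{"method": "play_rows", "body": {
  "motion": [
    {"delta_pos": [0.1, -2.3, 0], "angular": [0, 0, -5], "jaw": 4},
    {"delta_pos": [0.1, -2.3, 0], "angular": [0, 0, -5], "jaw": 4},
    {"delta_pos": [0.1, -2.3, 0], "angular": [0, 0, -5], "jaw": 4},
    {"delta_pos": [0.1, -2.3, 0], "angular": [0, 0, -5], "jaw": 4},
    {"delta_pos": [0.1, -2.3, 0], "angular": [0, 0, -5], "jaw": 4},
    {"delta_pos": [0.1, -2.3, 0], "angular": [0, 0, -5], "jaw": 4},
    {"delta_pos": [0.1, -2.3, 0], "angular": [0, 0, -5], "jaw": 4},
    {"delta_pos": [0.1, -2.3, 0], "angular": [0, 0, -5], "jaw": 4},
    {"delta_pos": [0.1, -2.3, 0], "angular": [0, 0, -5], "jaw": 4},
    {"delta_pos": [0.1, -2.3, 0], "angular": [0, 0, -5], "jaw": 4}
  ]
}}

```text
t: 3.57
position: [0.4595, 0.2181, 0.2515]
orientation: [0.345, 0.617, 0.346, -0.617]
ft_force: [0.1, 0.3, -1.2]
finger_gap: 0.0402
```

Request:
{"method": "play_rows", "body": {
  "motion": [
    {"delta_pos": [0.1, -2.3, 0], "angular": [0, 0, -5], "jaw": 4},
    {"delta_pos": [0.1, -2.3, 0], "angular": [0, 0, -5], "jaw": 4},
    {"delta_pos": [0.1, -2.3, 0], "angular": [0, 0, -5], "jaw": 4},
    {"delta_pos": [0.1, -2.3, 0], "angular": [0, 0, -5], "jaw": 4},
    {"delta_pos": [0.1, -2.3, 0], "angular": [0, 0, -5], "jaw": 4},
    {"delta_pos": [0.1, -2.3, 0], "angular": [0, 0, -5], "jaw": 4},
    {"delta_pos": [0.1, -2.3, 0], "angular": [0, 0, -5], "jaw": 4},
    {"delta_pos": [0.1, -2.3, 0], "angular": [0, 0, -5], "jaw": 4},
    {"delta_pos": [0.1, -2.3, 0], "angular": [0, 0, -5], "jaw": 4},
    {"delta_pos": [0, 0, 0], "angular": [0, 0, -5], "jaw": 4}
  ]
}}

```text
t: 4.4
position: [0.4685, 0.0075, 0.252]
orientation: [0.051, 0.706, 0.05, -0.705]
ft_force: [-0.9, 0.1, -0.3]
finger_gap: 0.0402
```

```bash
cat >> h.py <<'E'
from scipy.spatial.transform import Rotation as Ro
def goto(x=None,y=None,z=None,yaw=None):
    """prints state and what is still to go (cm, deg); yaw = wanted jaw yaw"""
    s=telemetry.sense(); p=np.array(s["position"]); w,a,b,c=s["orientation"]
    M=Ro.from_quat([a,b,c,w]).as_matrix(); jy=np.degrees(np.arctan2(M[1,1],M[0,1]))
    # tilt correction: turn tool x to world -z
    tilt=np.degrees(np.cross(M[:,0],[0,0,-1]))
    print("t",round(s["t"],2),"p",np.round(p,4),"jaw yaw",round(jy,1),"tiltfix",np.round(tilt,1),"gap",round(s["finger_gap"],4),"F",np.round(s["ft_force"],1),"q",np.round(s["q"],2))
    if x is not None: print("to go cm",np.round((np.array([x,y,z])-p)*100,2))
    if yaw is not None: print("turn",round((yaw-jy+180)%360-180,1))
E
python3 -c "
from h import *
goto(.4648,-.016,.094,-85)"
```

```text
t 4.4 p [0.4685 0.0075 0.252 ] jaw yaw -81.8 tiltfix [0.1 0.1 0. ] gap 0.0402 F [-0.9  0.1 -0.3] q [-0.73  0.33  0.84  1.95 -0.3   0.98 -1.18]
to go cm [ -0.37  -2.35 -15.8 ]
turn -3.2
```

Request:
{"method": "play_rows", "body": {
  "motion": [
    {"delta_pos": [-0.1, -0.8, -0.5], "angular": [0, 0, -1.0], "jaw": 4},
    {"delta_pos": [-0.1, -0.8, -1.5], "angular": [0, 0, -1.0], "jaw": 4},
    {"delta_pos": [-0.1, -0.75, -2], "angular": [0, 0, -1.2], "jaw": 4},
    {"delta_pos": [-0.07, 0, -2], "angular": [0, 0, 0], "jaw": 4},
    {"delta_pos": [0, 0, -2], "angular": [0, 0, 0], "jaw": 4},
    {"delta_pos": [0, 0, -2], "angular": [0, 0, 0], "jaw": 4},
    {"delta_pos": [0, 0, -2], "angular": [0, 0, 0], "jaw": 4},
    {"delta_pos": [0, 0, -2], "angular": [0, 0, 0], "jaw": 4},
    {"delta_pos": [0, 0, -1.5], "angular": [0, 0, 0], "jaw": 4},
    {"delta_pos": [0, 0, -0.3], "angular": [0, 0, 0], "jaw": 4}
  ]
}}

```text
t: 5.23
position: [0.4636, -0.011, 0.0911]
orientation: [-0.035, -0.705, -0.035, 0.707]
ft_force: [-0.4, -0.1, 0.0]
finger_gap: 0.0398
```

Run:
```python
from h import *
goto(.4648,-.016,.094,-85)
a=get_image("scene")["color"]; cv2.imwrite("pics/c.png",cv2.resize(a[120:270,180:380],(800,600),interpolation=cv2.INTER_CUBIC))
```

```text
t 5.23 p [ 0.4636 -0.011   0.0911] jaw yaw -84.3 tiltfix [ 0.  -0.2  0. ] gap 0.0398 F [-0.4 -0.1  0. ] q [-0.49  0.55  0.62  2.16 -0.57  0.6  -0.93]
to go cm [ 0.12 -0.5   0.29]
turn -0.7
```

View pics/c.png

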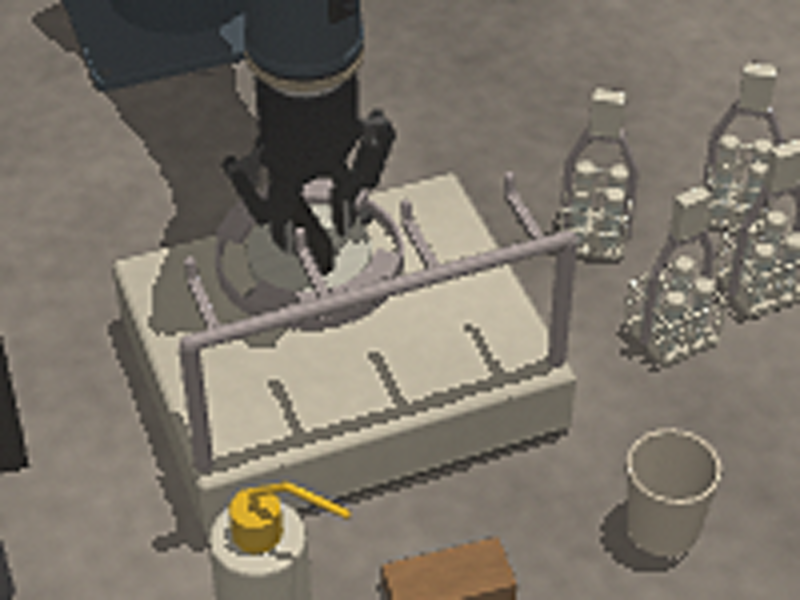

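Request:
{"method": "play_rows", "body": {
  "motion": [
    {"delta_pos": [0.1, -0.4, 0.1], "angular": [0, 0, -0.7], "jaw": 4},
    {"delta_pos": [0, 0, 0], "angular": [0, 0, 0], "jaw": 2},
    {"delta_pos": [0, 0, 0], "angular": [0, 0, 0], "jaw": 0},
    {"delta_pos": [0, 0, 0], "angular": [0, 0, 0], "jaw": 0},
    {"delta_pos": [0, 0, 0], "angular": [0, 0, 0], "jaw": 0},
    {"delta_pos": [0, 0, 0], "angular": [0, 0, 0], "jaw": 0},
    {"delta_pos": [0, 0, 0], "angular": [0, 0, 0], "jaw": 0},
    {"delta_pos": [0, 0, 0], "angular": [0, 0, 0], "jaw": 0},
    {"delta_pos": [0, 0, 0], "angular": [0, 0, 0], "jaw": 0},
    {"delta_pos": [0, 0, 0], "angular": [0, 0, 0], "jaw": 0}
  ]
}}

```text
t: 6.12
position: [0.4666, -0.0155, 0.0954]
orientation: [0.03, 0.707, 0.03, -0.706]
ft_force: [-1.1, -1.0, 6.1]
finger_gap: 0.0127
```

Request:
{"method": "play_rows", "body": {
  "motion": [
    {"delta_pos": [0, 0, 0], "angular": [0, 0, 2], "jaw": 0},
    {"delta_pos": [0, 0, 0], "angular": [0, 0, 4], "jaw": 0},
    {"delta_pos": [0, 0, 0], "angular": [0, 0, 5], "jaw": 0},
    {"delta_pos": [0, 0, 0], "angular": [0, 0, 5], "jaw": 0},
    {"delta_pos": [0, 0, 0], "angular": [0, 0, 5], "jaw": 0},
    {"delta_pos": [0, 0, 0], "angular": [0, 0, 5], "jaw": 0},
    {"delta_pos": [0, 0, 0], "angular": [0, 0, 5], "jaw": 0},
    {"delta_pos": [0, 0, 0], "angular": [0, 0, 5], "jaw": 0},
    {"delta_pos": [0, 0, 0], "angular": [0, 0, 5], "jaw": 0},
    {"delta_pos": [0, 0, 0], "angular": [0, 0, 5], "jaw": 0}
  ]
}}

```text
t: 6.95
position: [0.4668, -0.0152, 0.0954]
orientation: [0.305, 0.639, 0.305, -0.637]
ft_force: [0.7, 0.1, 4.1]
finger_gap: 0.0125
```

Request:
{"method": "play_rows", "body": {
  "motion": [
    {"delta_pos": [0, 0, 0], "angular": [0, 0, 5], "jaw": 0},
    {"delta_pos": [0, 0, 0], "angular": [0, 0, 5], "jaw": 0},
    {"delta_pos": [0, 0, 0], "angular": [0, 0, 5], "jaw": 0},
    {"delta_pos": [0, 0, 0], "angular": [0, 0, 5], "jaw": 0},
    {"delta_pos": [0, 0, 0], "angular": [0, 0, 5], "jaw": 0},
    {"delta_pos": [0, 0, 0], "angular": [0, 0, 5], "jaw": 0},
    {"delta_pos": [0, 0, 0], "angular": [0, 0, 5], "jaw": 0},
    {"delta_pos": [0, 0, 0], "angular": [0, 0, 4], "jaw": 0},
    {"delta_pos": [0, 0, 0], "angular": [0, 0, 1], "jaw": 0},
    {"delta_pos": [0, 0, 0], "angular": [0, 0, 0], "jaw": 0}
  ]
}}

```text
t: 7.78
position: [0.4658, -0.0152, 0.0954]
orientation: [0.504, 0.496, 0.504, -0.496]
ft_force: [-2.0, 1.3, 8.3]
finger_gap: 0.0128
```

```bash
python3 -c "
from h import *
goto(.4648,-.016,.094,1)
X=cloud(get_image('top')); print(rect(X,(.38,.54,-.1,.07),.105,.125))"
```

```text
t 7.78 p [ 0.4658 -0.0152  0.0954] jaw yaw 0.9 tiltfix [-0.  0.  0.] gap 0.0128 F [-2.   1.3  8.3] q [-0.19  0.47  0.18  2.14 -0.16  0.54  0.12]
to go cm [-0.1  -0.08 -0.14]
turn 0.1
None
```

Request:
{"method": "play_rows", "body": {
  "motion": [
    {"delta_pos": [0, 0, 0.5], "angular": [0, 0, 0], "jaw": 0},
    {"delta_pos": [0, 0, 1], "angular": [0, 0, 0], "jaw": 0},
    {"delta_pos": [0, 0, 1], "angular": [0, 0, 0], "jaw": 0},
    {"delta_pos": [0, 0, 1], "angular": [0, 0, 0], "jaw": 0},
    {"delta_pos": [0, 0, 1.5], "angular": [0, 0, 0], "jaw": 0},
    {"delta_pos": [0, 0, 1.5], "angular": [0, 0, 0], "jaw": 0},
    {"delta_pos": [0, 0, 1.5], "angular": [0, 0, 0], "jaw": 0},
    {"delta_pos": [0, 0, 1], "angular": [0, 0, 0], "jaw": 0},
    {"delta_pos": [0, 0, 0.5], "angular": [0, 0, 0], "jaw": 0},
    {"delta_pos": [0, 0, 0], "angular": [0, 0, 0], "jaw": 0}
  ]
}}

```text
t: 8.67
position: [0.4664, -0.0154, 0.1905]
orientation: [0.504, 0.497, 0.503, -0.496]
ft_force: [-0.7, -0.8, -3.0]
finger_gap: 0.0128
```

```bash
python3 -c "
from h import *
goto(.456,-.343,.031,1)
a=get_image('scene')
X=cloud(a); 
m=(X[...,0]>.36)&(X[...,0]<.57)&(X[...,1]>-.13)&(X[...,1]<.1)
cv2.imwrite('pics/d.png',cv2.resize(a['color'][120:270,180:380],(800,600),interpolation=cv2.INTER_CUBIC))
"
```

```text
t 8.67 p [ 0.4664 -0.0154  0.1905] jaw yaw 0.9 tiltfix [-0.   0.1  0. ] gap 0.0128 F [-0.7 -0.8 -3. ] q [-0.24  0.33  0.23  2.03 -0.1   0.79  0.06]
to go cm [ -1.04 -32.76 -15.95]
turn 0.1
```

View pics/d.png

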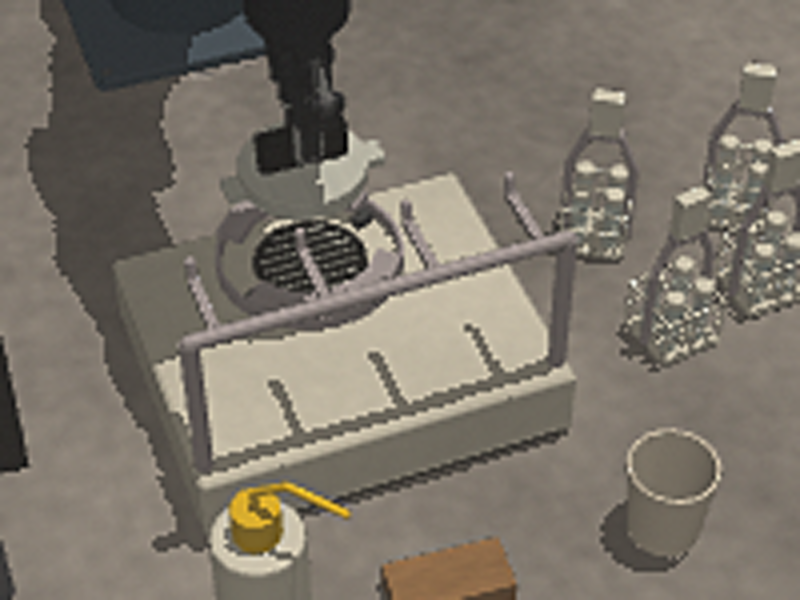

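The cap hangs level in the grip at (300,165) and the outlet is open. Next I carry it to the mat.

Request:
{"method": "play_rows", "body": {
  "motion": [
    {"delta_pos": [0, -1.5, 0], "angular": [0, 0, 0], "jaw": 0},
    {"delta_pos": [0, -2.5, 0], "angular": [0, 0, 0], "jaw": 0},
    {"delta_pos": [0, -3, 0], "angular": [0, 0, 0], "jaw": 0},
    {"delta_pos": [0, -3, 0], "angular": [0, 0, 0], "jaw": 0},
    {"delta_pos": [0, -3, 0], "angular": [0, 0, 0], "jaw": 0},
    {"delta_pos": [-0.2, -3, 0], "angular": [0, 0, 0], "jaw": 0},
    {"delta_pos": [-0.2, -3, 0], "angular": [0, 0, 0], "jaw": 0},
    {"delta_pos": [-0.2, -3, 0], "angular": [0, 0, 0], "jaw": 0},
    {"delta_pos": [-0.2, -3, 0], "angular": [0, 0, 0], "jaw": 0},
    {"delta_pos": [-0.2, -3, -1], "angular": [0, 0, 0], "jaw": 0}
  ]
}}

```text
t: 9.55
position: [0.4559, -0.2972, 0.1796]
orientation: [0.504, 0.496, 0.503, -0.496]
ft_force: [1.6, 0.4, -2.8]
finger_gap: 0.0124
```

Request:
{"method": "play_rows", "body": {
  "motion": [
    {"delta_pos": [0, -2.5, -2], "angular": [0, 0, 0], "jaw": 0},
    {"delta_pos": [0, -1.3, -2], "angular": [0, 0, 0], "jaw": 0},
    {"delta_pos": [0, 0, -2], "angular": [0, 0, 0], "jaw": 0},
    {"delta_pos": [0, 0, -2], "angular": [0, 0, 0], "jaw": 0},
    {"delta_pos": [0, 0, -2], "angular": [0, 0, 0], "jaw": 0},
    {"delta_pos": [0, 0, -2], "angular": [0, 0, 0], "jaw": 0},
    {"delta_pos": [0, 0, -1.5], "angular": [0, 0, 0], "jaw": 0},
    {"delta_pos": [0, 0, -1], "angular": [0, 0, 0], "jaw": 0},
    {"delta_pos": [0, 0, -0.4], "angular": [0, 0, 0], "jaw": 0},
    {"delta_pos": [0, 0, 0], "angular": [0, 0, 0], "jaw": 0}
  ]
}}

```text
t: 10.38
position: [0.4552, -0.333, 0.0295]
orientation: [0.503, 0.496, 0.504, -0.496]
ft_force: [-0.2, 0.6, -2.8]
finger_gap: 0.0125
```

```bash
python3 -c "
from h import *
goto(.456,-.343,.0285,1)
"
```

```text
t 10.38 p [ 0.4552 -0.333   0.0295] jaw yaw 0.9 tiltfix [-0.1 -0.1 -0. ] gap 0.0125 F [-0.2  0.6 -2.8] q [ 0.43  0.68  0.18  1.94 -0.22  0.54  0.78]
to go cm [ 0.08 -1.   -0.1 ]
turn 0.1
```

Request:
{"method": "play_rows", "body": {
  "motion": [
    {"delta_pos": [0, -0.8, 0], "angular": [0, 0, 0], "jaw": 0},
    {"delta_pos": [0, 0, -0.15], "angular": [0, 0, 0], "jaw": 0},
    {"delta_pos": [0, 0, 0], "angular": [0, 0, 0], "jaw": 0},
    {"delta_pos": [0, 0, 0], "angular": [0, 0, 0], "jaw": 2},
    {"delta_pos": [0, 0, 0], "angular": [0, 0, 0], "jaw": 4},
    {"delta_pos": [0, 0, 0], "angular": [0, 0, 0], "jaw": 4},
    {"delta_pos": [0, 0, 0.5], "angular": [0, 0, 0], "jaw": 4},
    {"delta_pos": [0, 0, 2], "angular": [0, 0, 0], "jaw": 4},
    {"delta_pos": [0, 0, 3], "angular": [0, 0, 0], "jaw": 4},
    {"delta_pos": [0, 0, 3], "angular": [0, 0, 0], "jaw": 4}
  ]
}}

```text
t: 11.22
position: [0.4554, -0.341, 0.1147]
orientation: [0.503, 0.496, 0.504, -0.496]
ft_force: [0.0, -0.3, -0.2]
finger_gap: 0.0399
```

Request:
{"method": "play_rows", "body": {
  "motion": [
    {"delta_pos": [0, 0, 3], "angular": [0, 0, 0], "jaw": 4},
    {"delta_pos": [0, 0, 3], "angular": [0, 0, 0], "jaw": 4},
    {"delta_pos": [0, 2, 3], "angular": [0, 0, 0], "jaw": 4},
    {"delta_pos": [0, 3, 3], "angular": [0, 0, 0], "jaw": 4},
    {"delta_pos": [0, 3, 2], "angular": [0, 0, 0], "jaw": 4},
    {"delta_pos": [0, 3, 0], "angular": [0, 0, 0], "jaw": 4},
    {"delta_pos": [0, 3, 0], "angular": [0, 0, 0], "jaw": 4},
    {"delta_pos": [0, 3, 0], "angular": [0, 0, 0], "jaw": 4},
    {"delta_pos": [0, 3, 0], "angular": [0, 0, 0], "jaw": 4},
    {"delta_pos": [0, 2, 0], "angular": [0, 0, 0], "jaw": 4}
  ]
}}

```text
t: 12.05
position: [0.4556, -0.1189, 0.2538]
orientation: [0.504, 0.496, 0.504, -0.495]
ft_force: [0.9, -0.1, 1.0]
finger_gap: 0.04
```

```bash
python3 -c "
from h import *
goto()
for n in ('top','scene'):
  X=cloud(get_image(n))
  print(n,'bar',rect(X,(.38,.55,-.43,-.26),.03,.07),'disc',rect(X,(.38,.55,-.43,-.26),.014,.024),'mat',rect(X,(.35,.55,-.45,-.24),.0015,.006))
tabs()
"
```

```text
t 12.05 p [ 0.4556 -0.1189  0.2538] jaw yaw 1.0 tiltfix [-0.1  0.   0. ] gap 0.04 F [ 0.9 -0.1  1. ] q [-0.03  0.26  0.24  1.93 -0.07  0.97  0.26]
top bar (141, array([ 0.4985, -0.3418]), array([101.9,  69.8]), 0.0, np.float64(0.0502)) disc (632, array([ 0.4673, -0.3303]), array([133.9,  97.9]), 40.5, np.float64(0.0184)) mat (929, array([ 0.4498, -0.3451]), array([208. , 198.9]), -89.6, np.float64(0.0033))
scene bar (182, array([ 0.4913, -0.3525]), array([99.3, 69.5]), -12.9, np.float64(0.0461)) disc (402, array([ 0.4588, -0.3463]), array([104.9, 100.1]), 36.9, np.float64(0.0189)) mat (839, array([ 0.4495, -0.345 ]), array([209.6, 199. ]), 89.9, np.float64(0.003))
1 top 62 [449.8 246.9] [25.8 14.4] long yaw 57.5 zmax 0.163
1 scene 71 [454.7 242.5] [25.4 18.6] long yaw 50.0 zmax 0.16
2 top 68 [461.9 376.3] [26.1 14.3] long yaw 59.0 zmax 0.161
2 scene 72 [466.9 371.9] [25.9 19.9] long yaw 81.4 zmax 0.16
3 top 60 [555.9 351.5] [24.6 14.1] long yaw -88.7 zmax 0.163
3 scene 82 [560.9 348.3] [29.9 19. ] long yaw -80.6 zmax 0.16
4 top 59 [578.6 258.6] [26.7 13.9] long yaw -81.4 zmax 0.163
4 scene 84 [582.6 255.7] [29.9 18.7] long yaw -84.5 zmax 0.16
```

Request:
{"method": "play_rows", "body": {
  "motion": [
    {"delta_pos": [0, 2, 0], "angular": [0, 0, -2], "jaw": 4},
    {"delta_pos": [0, 3, 0], "angular": [0, 0, -3], "jaw": 4},
    {"delta_pos": [0, 3, 0], "angular": [0, 0, -3], "jaw": 4},
    {"delta_pos": [0, 3, 0], "angular": [0, 0, -3], "jaw": 4},
    {"delta_pos": [0, 3, 0], "angular": [0, 0, -3], "jaw": 4},
    {"delta_pos": [0, 3, 0], "angular": [0, 0, -3], "jaw": 4},
    {"delta_pos": [0, 3, 0], "angular": [0, 0, -3], "jaw": 4},
    {"delta_pos": [0, 3, 0], "angular": [0, 0, -3], "jaw": 4},
    {"delta_pos": [0, 3, 0], "angular": [0, 0, -3], "jaw": 4},
    {"delta_pos": [0, 3, 0], "angular": [0, 0, -3], "jaw": 4}
  ]
}}

```text
t: 13.08
position: [0.4565, 0.1681, 0.2535]
orientation: [0.362, 0.608, 0.362, -0.607]
ft_force: [-0.3, -0.7, -1.1]
finger_gap: 0.0402
```

Request:
{"method": "play_rows", "body": {
  "motion": [
    {"delta_pos": [-0.2, 3, 0], "angular": [0, 0, -3], "jaw": 4},
    {"delta_pos": [-0.2, 2.5, 0], "angular": [0, 0, -1], "jaw": 4},
    {"delta_pos": [0, 2, 0], "angular": [0, 0, 0], "jaw": 4},
    {"delta_pos": [0, 0, 0], "angular": [0, 0, 0], "jaw": 4},
    {"delta_pos": [0, 0, -1.5], "angular": [0, 0, 0], "jaw": 4},
    {"delta_pos": [0, 0, -2], "angular": [0, 0, 0], "jaw": 4},
    {"delta_pos": [0, 0, -1], "angular": [0, 0, 0], "jaw": 4},
    {"delta_pos": [0, 0, 0], "angular": [0, 0, 0], "jaw": 4},
    {"delta_pos": [0, 0, 0], "angular": [0, 0, 0], "jaw": 4},
    {"delta_pos": [0, 0, 0], "angular": [0, 0, 0], "jaw": 4}
  ]
}}

```text
t: 13.92
position: [0.4528, 0.2424, 0.209]
orientation: [0.342, 0.619, 0.341, -0.619]
ft_force: [0.5, 0.2, 0.8]
finger_gap: 0.04
```

```bash
python3 -c "
from h import *
goto(.452,.245,.123,-32)
tabs((.35,.75,.18,.5),.13,.163)
"
```

```text
t 13.92 p [0.4528 0.2424 0.209 ] jaw yaw -32.2 tiltfix [-0.   0.1  0. ] gap 0.04 F [0.5 0.2 0.8] q [-0.71  0.37  0.18  1.9  -0.08  0.89 -1.05]
to go cm [-0.08  0.26 -8.6 ]
turn 0.2
1 top 15 [446.2 237. ] [14.2  5.4] long yaw 6.9 zmax 0.16
1 scene 67 [455.4 242.1] [25.8 18.8] long yaw 60.8 zmax 0.161
2 scene 69 [465.9 372.7] [25.2 17.9] long yaw 59.3 zmax 0.161
3 top 60 [579.1 257.7] [25.  14.7] long yaw -82.0 zmax 0.161
3 scene 79 [582.3 254.3] [26.2 16. ] long yaw -82.0 zmax 0.16
4 top 62 [555.7 351. ] [25.9 14.2] long yaw -89.5 zmax 0.161
4 scene 82 [561.2 348.6] [28.4 16.6] long yaw -89.8 zmax 0.161
```

Request:
{"method": "play_rows", "body": {
  "motion": [
    {"delta_pos": [-0.1, 0.2, -2], "angular": [0, 0, 1], "jaw": 4},
    {"delta_pos": [0, 0, -2.5], "angular": [0, 0, 0], "jaw": 4},
    {"delta_pos": [0, 0, -2.5], "angular": [0, 0, 0], "jaw": 4},
    {"delta_pos": [0, 0, -1.6], "angular": [0, 0, 0], "jaw": 4},
    {"delta_pos": [0, 0, 0], "angular": [0, 0, 0], "jaw": 4},
    {"delta_pos": [0, 0, 0], "angular": [0, 0, 0], "jaw": 2},
    {"delta_pos": [0, 0, 0], "angular": [0, 0, 0], "jaw": 0},
    {"delta_pos": [0, 0, 0], "angular": [0, 0, 0], "jaw": 0},
    {"delta_pos": [0, 0, 0], "angular": [0, 0, 0], "jaw": 0},
    {"delta_pos": [0, 0, 0], "angular": [0, 0, 0], "jaw": 0}
  ]
}}

```text
t: 14.85
position: [0.4517, 0.2456, 0.1237]
orientation: [0.347, 0.617, 0.348, -0.615]
ft_force: [-0.5, 0.7, 8.0]
finger_gap: 0.0131
```

Request:
{"method": "play_rows", "body": {
  "motion": [
    {"delta_pos": [0, 0, 1], "angular": [0, 0, 0], "jaw": 0},
    {"delta_pos": [0, 0, 2], "angular": [0, 0, 0], "jaw": 0},
    {"delta_pos": [0, 0, 2], "angular": [0, 0, 0], "jaw": 0},
    {"delta_pos": [0, 0, 2], "angular": [0, 0, 0], "jaw": 0},
    {"delta_pos": [0, 0, 2], "angular": [0, 0, 0], "jaw": 0},
    {"delta_pos": [0, -2, 2], "angular": [0, 0, 3], "jaw": 0},
    {"delta_pos": [0, -2, 1], "angular": [0, 0, 3], "jaw": 0},
    {"delta_pos": [0, -2, 0], "angular": [0, 0, 3], "jaw": 0},
    {"delta_pos": [0, -2, 0], "angular": [0, 0, 3], "jaw": 0},
    {"delta_pos": [0, -2, 0], "angular": [0, 0, 3], "jaw": 0}
  ]
}}

```text
t: 15.68
position: [0.4506, 0.144, 0.2433]
orientation: [0.426, 0.565, 0.426, -0.564]
ft_force: [-0.4, 0.3, -3.0]
finger_gap: 0.0132
```

```bash
python3 -c "
from h import *
goto(.45,-.13,.243,1)
a=get_image('scene')
cv2.imwrite('pics/e.png',cv2.resize(a['color'][100:250,200:400],(800,600),interpolation=cv2.INTER_CUBIC))
"
```

```text
t 15.68 p [0.4506 0.144  0.2433] jaw yaw -16.0 tiltfix [-0.  0.  0.] gap 0.0132 F [-0.4  0.3 -3. ] q [-0.53  0.27  0.15  1.94 -0.05  0.94 -0.63]
to go cm [ -0.06 -27.4   -0.03]
turn 17.0
```

View pics/e.png

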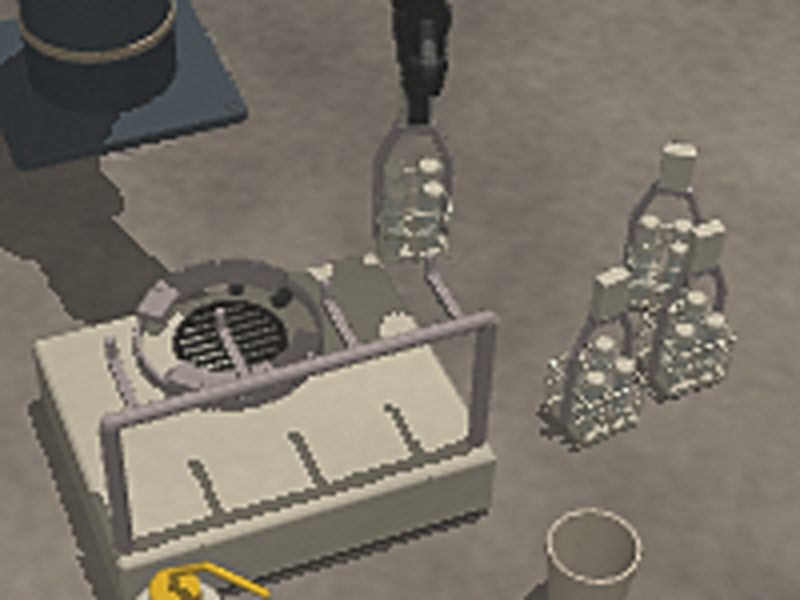

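Request:
{"method": "play_rows", "body": {
  "motion": [
    {"delta_pos": [0, -2.5, 0], "angular": [0, 0, 3], "jaw": 0},
    {"delta_pos": [0, -3.3, 0], "angular": [0, 0, 3], "jaw": 0},
    {"delta_pos": [0, -3.3, 0], "angular": [0, 0, 3], "jaw": 0},
    {"delta_pos": [0, -3.3, 0], "angular": [0, 0, 3], "jaw": 0},
    {"delta_pos": [0, -3.3, 0], "angular": [0, 0, 3], "jaw": 0},
    {"delta_pos": [0, -3.3, 0], "angular": [0, 0, 2], "jaw": 0},
    {"delta_pos": [0, -3.3, 0], "angular": [0, 0, 0], "jaw": 0},
    {"delta_pos": [0, -3, 0], "angular": [0, 0, 0], "jaw": 0},
    {"delta_pos": [0, -2, 0], "angular": [0, 0, 0], "jaw": 0},
    {"delta_pos": [0, -0.3, 0], "angular": [0, 0, 0], "jaw": 0}
  ]
}}

```text
t: 16.57
position: [0.4501, -0.1353, 0.2431]
orientation: [0.503, 0.497, 0.502, -0.498]
ft_force: [0.1, -0.4, -2.0]
finger_gap: 0.0132
```

```bash
python3 -c "
from h import *
goto(.605,-.1325,.243,1)
"
```

```text
t 16.57 p [ 0.4501 -0.1353  0.2431] jaw yaw 0.5 tiltfix [0.1 0.  0. ] gap 0.0132 F [ 0.1 -0.4 -2. ] q [ 0.01  0.27  0.23  1.95 -0.07  0.94  0.29]
to go cm [15.49  0.28 -0.01]
turn 0.5
```

Request:
{"method": "play_rows", "body": {
  "motion": [
    {"delta_pos": [1.5, 0.2, 0], "angular": [0, 0, 0.5], "jaw": 0},
    {"delta_pos": [2.5, 0, 0], "angular": [0, 0, 0], "jaw": 0},
    {"delta_pos": [2.5, 0, 0], "angular": [0, 0, 0], "jaw": 0},
    {"delta_pos": [2.5, 0, 0], "angular": [0, 0, 0], "jaw": 0},
    {"delta_pos": [2, 0, 0], "angular": [0, 0, 0], "jaw": 0},
    {"delta_pos": [2, 0, 0], "angular": [0, 0, 0], "jaw": 0},
    {"delta_pos": [1.5, 0, 0], "angular": [0, 0, 0], "jaw": 0},
    {"delta_pos": [1, 0, 0], "angular": [0, 0, 0], "jaw": 0},
    {"delta_pos": [0, 0, 0], "angular": [0, 0, 0], "jaw": 0},
    {"delta_pos": [0, 0, 0], "angular": [0, 0, 0], "jaw": 0}
  ]
}}

```text
t: 17.4
position: [0.6029, -0.1281, 0.241]
orientation: [0.504, 0.492, 0.508, -0.496]
ft_force: [-6.2, -0.6, -6.6]
finger_gap: 0.0132
```

```bash
python3 -c "
from h import *
goto(.605,-.1325,.217,1)
a=get_image('scene')
cv2.imwrite('pics/f.png',cv2.resize(a['color'][130:280,180:380],(800,600),interpolation=cv2.INTER_CUBIC))
"
```

```text
t 17.4 p [ 0.6029 -0.1281  0.241 ] jaw yaw 1.3 tiltfix [-0.  -0.5 -0. ] gap 0.0132 F [-6.2 -0.6 -6.6] q [ 0.    0.49  0.21  1.59 -0.11  1.08  0.26]
to go cm [ 0.21 -0.44 -2.4 ]
turn -0.3
```

View pics/f.png

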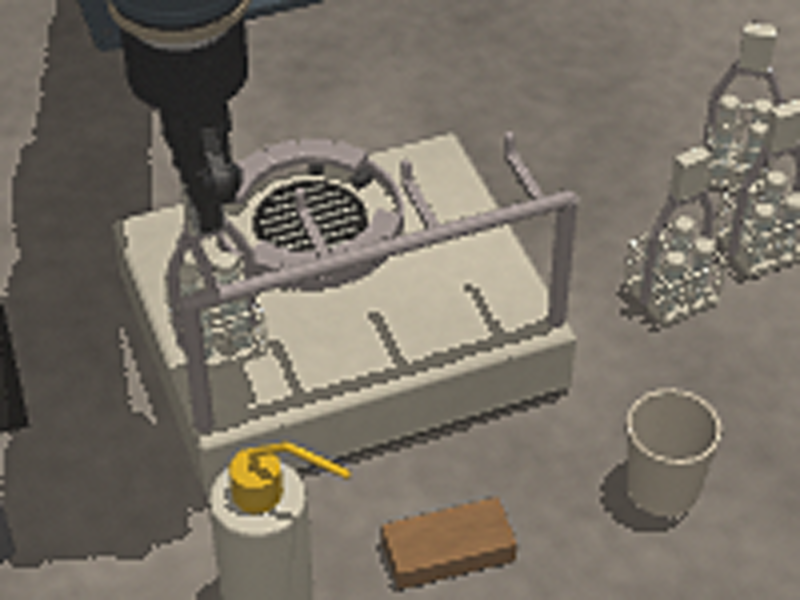

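The held basket is touching the right-hand rail post at (200,360), so I back off about 1 cm and hang it further forward on the prong.

Request:
{"method": "play_rows", "body": {
  "motion": [
    {"delta_pos": [-0.6, 0, 0], "angular": [0, 0, 0], "jaw": 0},
    {"delta_pos": [-0.6, 0, 0], "angular": [0, 0, 0], "jaw": 0},
    {"delta_pos": [0, 0, 0], "angular": [0, 0, 0], "jaw": 0},
    {"delta_pos": [0, 0, 0], "angular": [0, 0, 0], "jaw": 0},
    {"delta_pos": [0, 0, 0], "angular": [0, 0, 0], "jaw": 0},
    {"delta_pos": [0, 0, 0], "angular": [0, 0, 0], "jaw": 0},
    {"delta_pos": [0, 0, 0], "angular": [0, 0, 0], "jaw": 0},
    {"delta_pos": [0, 0, 0], "angular": [0, 0, 0], "jaw": 0},
    {"delta_pos": [0, 0, 0], "angular": [0, 0, 0], "jaw": 0},
    {"delta_pos": [0, 0, 0], "angular": [0, 0, 0], "jaw": 0}
  ]
}}

```text
t: 18.28
position: [0.5939, -0.1289, 0.2422]
orientation: [0.506, 0.494, 0.506, -0.494]
ft_force: [0.0, -0.5, -2.6]
finger_gap: 0.0131
```

```bash
python3 -c "
from h import *
goto(.593,-.1325,.216,1)
for n in ('top','scene'):
  X=cloud(get_image(n))
  print(n,'tip4',rect(X,(.55,.585,-.17,-.1),.205,.225,3),'tip3',rect(X,(.55,.585,-.08,-.03),.208,.225,3),'tip2',rect(X,(.55,.585,.01,.05),.208,.225,3),'tip1',rect(X,(.55,.585,.08,.13),.208,.225,3))
"
```

```text
t 18.28 p [ 0.5939 -0.1289  0.2422] jaw yaw 1.4 tiltfix [ 0. -0.  0.] gap 0.0131 F [ 0.  -0.5 -2.6] q [ 0.    0.47  0.21  1.61 -0.11  1.07  0.27]
to go cm [-0.09 -0.36 -2.62]
turn -0.4
top tip4 None tip3 (9, array([ 0.5752, -0.0529]), array([8.4, 5.5]), -3.4, np.float64(0.216)) tip2 (8, array([0.5722, 0.027 ]), array([5.3, 5.3]), 0.8, np.float64(0.2178)) tip1 (11, array([0.5749, 0.1072]), array([13.7,  5.6]), 3.0, np.float64(0.2137))
scene tip4 (4, array([ 0.5825, -0.135 ]), array([6.9, 1.7]), -37.0, np.float64(0.2071)) tip3 (12, array([ 0.5781, -0.0554]), array([7.1, 6.2]), 14.5, np.float64(0.2126)) tip2 (13, array([0.5755, 0.0245]), array([10.1,  5.7]), -20.1, np.float64(0.213)) tip1 (12, array([0.5769, 0.1038]), array([6.4, 6.1]), -22.0, np.float64(0.2145))
```

Request:
{"method": "play_rows", "body": {
  "motion": [
    {"delta_pos": [0, -0.4, 0], "angular": [0, 0, 0], "jaw": 0},
    {"delta_pos": [0, 0, -0.8], "angular": [0, 0, 0], "jaw": 0},
    {"delta_pos": [0, 0, -0.8], "angular": [0, 0, 0], "jaw": 0},
    {"delta_pos": [0, 0, -0.6], "angular": [0, 0, 0], "jaw": 0},
    {"delta_pos": [0, 0, -0.3], "angular": [0, 0, 0], "jaw": 0},
    {"delta_pos": [0, 0, 0], "angular": [0, 0, 0], "jaw": 0},
    {"delta_pos": [0, 0, 0], "angular": [0, 0, 0], "jaw": 0},
    {"delta_pos": [0, 0, 0], "angular": [0, 0, 0], "jaw": 0},
    {"delta_pos": [0, 0, 0], "angular": [0, 0, 0], "jaw": 0},
    {"delta_pos": [0, 0, 0], "angular": [0, 0, 0], "jaw": 0}
  ]
}}

```text
t: 19.22
position: [0.5934, -0.1328, 0.2176]
orientation: [0.506, 0.494, 0.506, -0.494]
ft_force: [-3.7, 1.2, 7.7]
finger_gap: 0.0134
```

```bash
python3 -c "
from h import *
goto(.593,-.1325,.216,1)
"
```

```text
t 19.22 p [ 0.5934 -0.1328  0.2176] jaw yaw 1.3 tiltfix [-0. -0. -0.] gap 0.0134 F [-3.7  1.2  7.7] q [ 0.01  0.5   0.21  1.65 -0.12  1.01  0.28]
to go cm [-0.04  0.03 -0.16]
turn -0.3
```

Request:
{"method": "play_rows", "body": {
  "motion": [
    {"delta_pos": [0, 0, 0.1], "angular": [0, 0, 0], "jaw": 1.6},
    {"delta_pos": [0, 0, 0], "angular": [0, 0, 0], "jaw": 2.2},
    {"delta_pos": [0, 0, 0], "angular": [0, 0, 0], "jaw": 3},
    {"delta_pos": [0, 0, 0], "angular": [0, 0, 0], "jaw": 4},
    {"delta_pos": [0, 0, 0], "angular": [0, 0, 0], "jaw": 4},
    {"delta_pos": [0, 0, 1], "angular": [0, 0, 0], "jaw": 4},
    {"delta_pos": [0, 0, 2], "angular": [0, 0, 0], "jaw": 4},
    {"delta_pos": [0, 0, 2], "angular": [0, 0, 0], "jaw": 4},
    {"delta_pos": [0, 0, 2], "angular": [0, 0, 0], "jaw": 4},
    {"delta_pos": [0, 0, 0], "angular": [0, 0, 0], "jaw": 4}
  ]
}}

```text
t: 20.05
position: [0.5954, -0.1336, 0.2929]
orientation: [0.508, 0.495, 0.504, -0.493]
ft_force: [0.1, 0.0, 0.2]
finger_gap: 0.0398
```

Request:
{"method": "play_rows", "body": {
  "motion": [
    {"delta_pos": [0, 2, 0], "angular": [0, 0, 0], "jaw": 4},
    {"delta_pos": [0, 3, 0], "angular": [0, 0, 0], "jaw": 4},
    {"delta_pos": [0, 3, 0], "angular": [0, 0, 0], "jaw": 4},
    {"delta_pos": [0, 3, 0], "angular": [0, 0, 0], "jaw": 4},
    {"delta_pos": [0, 3, 0], "angular": [0, 0, 1], "jaw": 4},
    {"delta_pos": [0, 3, 0], "angular": [0, 0, 1], "jaw": 4},
    {"delta_pos": [0, 3, 0], "angular": [0, 0, 1], "jaw": 4},
    {"delta_pos": [0, 3, 0], "angular": [0, 0, 1], "jaw": 4},
    {"delta_pos": [0, 3, 0], "angular": [0, 0, 1], "jaw": 4},
    {"delta_pos": [0, 2, 0], "angular": [0, 0, 1], "jaw": 4}
  ]
}}

```text
t: 20.88
position: [0.5932, 0.1507, 0.2883]
orientation: [0.531, 0.466, 0.532, -0.466]
ft_force: [0.1, -0.3, 0.7]
finger_gap: 0.0401
```

```bash
cat >> h.py <<'E'
def hung():
    for n in("top","scene"):
        X=cloud(get_image(n))
        for i,y in enumerate((.1055,.0255,-.054,-.134)):
            print(n,"hook",i+1,rect(X,(.56,.625,y-.03,y+.03),.228,.26,5))
E
python3 -c "
from h import *
goto(.5805,.257,.123,8)
tabs()
hung()
a=get_image('scene')
cv2.imwrite('pics/g.png',cv2.resize(a['color'][120:270,180:380],(800,600),interpolation=cv2.INTER_CUBIC))
"
```

```text
t 20.88 p [0.5932 0.1507 0.2883] jaw yaw 7.6 tiltfix [-0.1 -0.  -0. ] gap 0.0401 F [ 0.1 -0.3  0.7] q [-0.42  0.44  0.14  1.53 -0.07  1.18 -0.13]
to go cm [ -1.27  10.63 -16.53]
turn 0.4
1 top 71 [462.1 376.2] [26.4 14.8] long yaw 59.5 zmax 0.166
1 scene 74 [466.9 372.3] [24.6 18.5] long yaw 79.4 zmax 0.16
2 top 61 [556.  351.4] [26.9 13.7] long yaw -87.9 zmax 0.162
2 scene 78 [559.6 347.1] [27.9 17.8] long yaw -86.2 zmax 0.161
3 scene 81 [582.9 254.6] [30.1 17.4] long yaw -87.6 zmax 0.16
top hook 1 None
top hook 2 None
top hook 3 None
top hook 4 (64, array([ 0.5908, -0.1303]), array([24.9, 13.4]), 89.3, np.float64(0.2496))
scene hook 1 None
scene hook 2 None
scene hook 3 None
scene hook 4 (94, array([ 0.5955, -0.1341]), array([26.5, 18.9]), 86.0, np.float64(0.2449))
```

View pics/g.png

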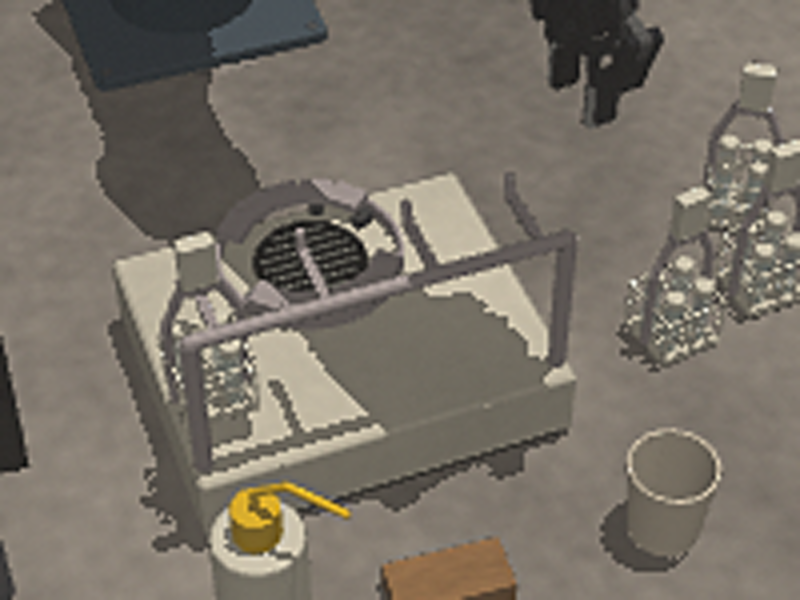

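Basket 1 hangs on hook 4, its tab at (195,250). Next is the basket at (0.58, 0.256).

Request:
{"method": "play_rows", "body": {
  "motion": [
    {"delta_pos": [-0.2, 2, -1], "angular": [0, 0, 0.4], "jaw": 4},
    {"delta_pos": [-0.3, 2.5, -2], "angular": [0, 0, 0], "jaw": 4},
    {"delta_pos": [-0.3, 2.5, -2], "angular": [0, 0, 0], "jaw": 4},
    {"delta_pos": [-0.3, 2.5, -2], "angular": [0, 0, 0], "jaw": 4},
    {"delta_pos": [-0.1, 1.1, -1], "angular": [0, 0, 0], "jaw": 4},
    {"delta_pos": [0, 0, 0], "angular": [0, 0, 0], "jaw": 4},
    {"delta_pos": [0, 0, -2], "angular": [0, 0, 0], "jaw": 4},
    {"delta_pos": [0, 0, -2], "angular": [0, 0, 0], "jaw": 4},
    {"delta_pos": [0, 0, -2], "angular": [0, 0, 0], "jaw": 4},
    {"delta_pos": [0, 0, -1.5], "angular": [0, 0, 0], "jaw": 4}
  ]
}}

```text
t: 21.97
position: [0.583, 0.25, 0.1332]
orientation: [0.533, 0.466, 0.531, -0.466]
ft_force: [0.5, 0.3, -1.2]
finger_gap: 0.04
```

```bash
python3 -c "
from h import *
goto(.5805,.256,.1235,8)
"
```

```text
t 21.97 p [0.583  0.25   0.1332] jaw yaw 7.6 tiltfix [0.1 0.1 0. ] gap 0.04 F [ 0.5  0.3 -1.2] q [-0.55  0.61  0.11  1.67 -0.08  0.86 -0.27]
to go cm [-0.25  0.6  -0.97]
turn 0.4
```

Request:
{"method": "play_rows", "body": {
  "motion": [
    {"delta_pos": [-0.2, 0.6, 0], "angular": [0, 0, 0.4], "jaw": 4},
    {"delta_pos": [0, 0, -0.9], "angular": [0, 0, 0], "jaw": 4},
    {"delta_pos": [0, 0, 0], "angular": [0, 0, 0], "jaw": 3},
    {"delta_pos": [0, 0, 0], "angular": [0, 0, 0], "jaw": 1.5},
    {"delta_pos": [0, 0, 0], "angular": [0, 0, 0], "jaw": 0},
    {"delta_pos": [0, 0, 0], "angular": [0, 0, 0], "jaw": 0},
    {"delta_pos": [0, 0, 0], "angular": [0, 0, 0], "jaw": 0},
    {"delta_pos": [0, 0, 0], "angular": [0, 0, 0], "jaw": 0},
    {"delta_pos": [0, 0, 0], "angular": [0, 0, 0], "jaw": 0},
    {"delta_pos": [0, 0, 0], "angular": [0, 0, 0], "jaw": 0}
  ]
}}

```text
t: 22.8
position: [0.5808, 0.2589, 0.1254]
orientation: [0.535, 0.464, 0.534, -0.463]
ft_force: [1.0, -1.9, 6.4]
finger_gap: 0.0132
```

```bash
python3 -c "
from h import *
goto(.45,-.054,.243,1)
"
```

```text
t 22.8 p [0.5808 0.2589 0.1254] jaw yaw 8.1 tiltfix [-0.   0.1  0. ] gap 0.0132 F [ 1.  -1.9  6.4] q [-0.56  0.62  0.1   1.68 -0.08  0.84 -0.28]
to go cm [-13.08 -31.29  11.76]
turn -7.1
```

Request:
{"method": "play_rows", "body": {
  "motion": [
    {"delta_pos": [0, 0, 1], "angular": [0, 0, 0], "jaw": 0},
    {"delta_pos": [0, 0, 2], "angular": [0, 0, 0], "jaw": 0},
    {"delta_pos": [0, 0, 2.5], "angular": [0, 0, 0], "jaw": 0},
    {"delta_pos": [0, 0, 2.5], "angular": [0, 0, 0], "jaw": 0},
    {"delta_pos": [-1, 0, 2.5], "angular": [0, 0, 0], "jaw": 0},
    {"delta_pos": [-2, -1, 1.5], "angular": [0, 0, 0], "jaw": 0},
    {"delta_pos": [-2.5, -1.5, 0], "angular": [0, 0, -1], "jaw": 0},
    {"delta_pos": [-2.5, -2, 0], "angular": [0, 0, -1], "jaw": 0},
    {"delta_pos": [-2.5, -2, 0], "angular": [0, 0, -1], "jaw": 0},
    {"delta_pos": [-2.5, -2.5, 0], "angular": [0, 0, -1], "jaw": 0}
  ]
}}

```text
t: 23.63
position: [0.4482, 0.1691, 0.2446]
orientation: [0.518, 0.481, 0.518, -0.481]
ft_force: [0.5, -0.1, -2.1]
finger_gap: 0.0134
```

Request:
{"method": "play_rows", "body": {
  "motion": [
    {"delta_pos": [0, -3, 0], "angular": [0, 0, -1], "jaw": 0},
    {"delta_pos": [0, -3, 0], "angular": [0, 0, -1], "jaw": 0},
    {"delta_pos": [0, -3, 0], "angular": [0, 0, -1], "jaw": 0},
    {"delta_pos": [0, -3, 0], "angular": [0, 0, 0], "jaw": 0},
    {"delta_pos": [0, -3, 0], "angular": [0, 0, 0], "jaw": 0},
    {"delta_pos": [0, -3, 0], "angular": [0, 0, 0], "jaw": 0},
    {"delta_pos": [0, -2.3, 0], "angular": [0, 0, 0], "jaw": 0},
    {"delta_pos": [0, 0, 0], "angular": [0, 0, 0], "jaw": 0},
    {"delta_pos": [0, 0, 0], "angular": [0, 0, 0], "jaw": 0},
    {"delta_pos": [0, 0, 0], "angular": [0, 0, 0], "jaw": 0}
  ]
}}

```text
t: 24.47
position: [0.4497, -0.0332, 0.2445]
orientation: [0.505, 0.495, 0.505, -0.495]
ft_force: [-0.1, 0.6, -2.4]
finger_gap: 0.0129
```

```bash
python3 -c "
from h import *
goto(.594,-.054,.245,1)
tabs()
"
```

```text
t 24.47 p [ 0.4497 -0.0332  0.2445] jaw yaw 1.2 tiltfix [-0. -0. -0.] gap 0.0129 F [-0.1  0.6 -2.4] q [-0.23  0.24  0.26  1.98 -0.07  0.93  0.08]
to go cm [14.43 -2.08  0.05]
turn -0.2
1 top 59 [556.2 351.4] [25.6 13.9] long yaw -86.7 zmax 0.163
1 scene 81 [560. 347.] [27.3 16.8] long yaw -85.2 zmax 0.159
2 top 70 [462.  376.9] [25.9 15.5] long yaw 59.6 zmax 0.163
2 scene 70 [466.4 371.3] [25.1 18.7] long yaw 70.1 zmax 0.161
```

Request:
{"method": "play_rows", "body": {
  "motion": [
    {"delta_pos": [0, -1, 0], "angular": [0, 0, 0], "jaw": 0},
    {"delta_pos": [1, -0.8, 0], "angular": [0, 0, 0], "jaw": 0},
    {"delta_pos": [2, 0, 0], "angular": [0, 0, 0], "jaw": 0},
    {"delta_pos": [2.5, 0, 0], "angular": [0, 0, 0], "jaw": 0},
    {"delta_pos": [2.5, 0, 0], "angular": [0, 0, 0], "jaw": 0},
    {"delta_pos": [2.5, 0, 0], "angular": [0, 0, 0], "jaw": 0},
    {"delta_pos": [2, 0, 0], "angular": [0, 0, 0], "jaw": 0},
    {"delta_pos": [1.3, 0, 0], "angular": [0, 0, 0], "jaw": 0},
    {"delta_pos": [0.6, 0, 0], "angular": [0, 0, 0], "jaw": 0},
    {"delta_pos": [0, 0, 0], "angular": [0, 0, 0], "jaw": 0}
  ]
}}

```text
t: 25.4
position: [0.5951, -0.0524, 0.2435]
orientation: [0.505, 0.495, 0.505, -0.495]
ft_force: [0.1, -0.2, -2.5]
finger_gap: 0.0131
```

```bash
python3 -c "
from h import *
goto(.594,-.051,.2195,1)
"
```

```text
t 25.4 p [ 0.5951 -0.0524  0.2435] jaw yaw 1.2 tiltfix [ 0. -0.  0.] gap 0.0131 F [ 0.1 -0.2 -2.5] q [-0.16  0.46  0.25  1.64 -0.13  1.06  0.16]
to go cm [-0.11  0.14 -2.4 ]
turn -0.2
```

Request:
{"method": "play_rows", "body": {
  "motion": [
    {"delta_pos": [-0.1, 0.1, -0.8], "angular": [0, 0, 0], "jaw": 0},
    {"delta_pos": [0, 0, -0.8], "angular": [0, 0, 0], "jaw": 0},
    {"delta_pos": [0, 0, -0.6], "angular": [0, 0, 0], "jaw": 0},
    {"delta_pos": [0, 0, -0.2], "angular": [0, 0, 0], "jaw": 0},
    {"delta_pos": [0, 0, 0], "angular": [0, 0, 0], "jaw": 0},
    {"delta_pos": [0, 0, 0], "angular": [0, 0, 0], "jaw": 0},
    {"delta_pos": [0, 0, 0], "angular": [0, 0, 0], "jaw": 0},
    {"delta_pos": [0, 0, 0], "angular": [0, 0, 0], "jaw": 0},
    {"delta_pos": [0, 0, 0], "angular": [0, 0, 0], "jaw": 0},
    {"delta_pos": [0, 0, 0], "angular": [0, 0, 0], "jaw": 0}
  ]
}}

```text
t: 26.23
position: [0.5929, -0.0509, 0.2203]
orientation: [0.505, 0.495, 0.505, -0.495]
ft_force: [-0.6, 0.1, -2.6]
finger_gap: 0.0131
```

Request:
{"method": "play_rows", "body": {
  "motion": [
    {"delta_pos": [0, 0, -0.15], "angular": [0, 0, 0], "jaw": 0},
    {"delta_pos": [0, 0, 0], "angular": [0, 0, 0], "jaw": 0},
    {"delta_pos": [0, 0, 0], "angular": [0, 0, 0], "jaw": 1.6},
    {"delta_pos": [0, 0, 0], "angular": [0, 0, 0], "jaw": 2.2},
    {"delta_pos": [0, 0, 0], "angular": [0, 0, 0], "jaw": 3},
    {"delta_pos": [0, 0, 0], "angular": [0, 0, 0], "jaw": 4},
    {"delta_pos": [0, 0, 0], "angular": [0, 0, 0], "jaw": 4},
    {"delta_pos": [0, 0, 1], "angular": [0, 0, 0], "jaw": 4},
    {"delta_pos": [0, 0, 2], "angular": [0, 0, 0], "jaw": 4},
    {"delta_pos": [0, 0, 2], "angular": [0, 0, 0], "jaw": 4}
  ]
}}

```text
t: 27.07
position: [0.5925, -0.0509, 0.2695]
orientation: [0.505, 0.495, 0.505, -0.495]
ft_force: [0.2, 0.6, 0.0]
finger_gap: 0.0402
```

Request:
{"method": "play_rows", "body": {
  "motion": [
    {"delta_pos": [0, 0, 2], "angular": [0, 0, 0], "jaw": 4},
    {"delta_pos": [0, 2, 0], "angular": [0, 0, 0], "jaw": 4},
    {"delta_pos": [0, 3, 0], "angular": [0, 0, 0], "jaw": 4},
    {"delta_pos": [0, 3, 0], "angular": [0, 0, 0], "jaw": 4},
    {"delta_pos": [0, 3, 0], "angular": [0, 0, 0], "jaw": 4},
    {"delta_pos": [0, 3, 0], "angular": [0, 0, 0], "jaw": 4},
    {"delta_pos": [0, 3, 0], "angular": [0, 0, 0], "jaw": 4},
    {"delta_pos": [0, 3, 0], "angular": [0, 0, 0], "jaw": 4},
    {"delta_pos": [0, 3, 0], "angular": [0, 0, 0], "jaw": 4},
    {"delta_pos": [-0.5, 3, 0], "angular": [0, 0, 0], "jaw": 4}
  ]
}}

```text
t: 27.9
position: [0.5883, 0.2104, 0.2895]
orientation: [0.505, 0.495, 0.505, -0.495]
ft_force: [0.1, 0.9, 0.4]
finger_gap: 0.0397
```

```bash
python3 -c "
from h import *
goto(.558,.35,.124,3)
tabs();hung()
"
```

```text
t 27.9 p [0.5883 0.2104 0.2895] jaw yaw 1.1 tiltfix [-0.   0.1  0. ] gap 0.0397 F [0.1 0.9 0.4] q [-0.56  0.46  0.22  1.5  -0.11  1.19 -0.3 ]
to go cm [ -3.03  13.96 -16.55]
turn 1.9
1 top 24 [463.9 380.6] [17.8 13.6] long yaw 54.5 zmax 0.161
1 scene 73 [467.8 372.2] [23.4 18.2] long yaw 87.0 zmax 0.161
2 scene 82 [560.2 346.4] [30.4 17.5] long yaw 83.5 zmax 0.162
top hook 1 None
top hook 2 None
top hook 3 (54, array([ 0.5897, -0.0504]), array([23.5, 12.3]), 89.1, np.float64(0.2498))
top hook 4 (64, array([ 0.5908, -0.13  ]), array([24.9, 13.3]), 89.3, np.float64(0.2495))
scene hook 1 None
scene hook 2 None
scene hook 3 (91, array([ 0.5949, -0.0545]), array([25.8, 17. ]), -87.9, np.float64(0.2448))
scene hook 4 (92, array([ 0.5961, -0.1345]), array([26.9, 20.6]), 75.1, np.float64(0.2461))
```

Request:
{"method": "play_rows", "body": {
  "motion": [
    {"delta_pos": [-0.3, 2, -1], "angular": [0, 0, 1], "jaw": 4},
    {"delta_pos": [-0.6, 2.5, -1.5], "angular": [0, 0, 1], "jaw": 4},
    {"delta_pos": [-0.6, 2.5, -1.5], "angular": [0, 0, 0], "jaw": 4},
    {"delta_pos": [-0.6, 2.5, -1.5], "angular": [0, 0, 0], "jaw": 4},
    {"delta_pos": [-0.6, 2.5, -1.5], "angular": [0, 0, 0], "jaw": 4},
    {"delta_pos": [-0.3, 1.5, -1], "angular": [0, 0, 0], "jaw": 4},
    {"delta_pos": [0, 0.4, -1], "angular": [0, 0, 0], "jaw": 4},
    {"delta_pos": [0, 0, 0], "angular": [0, 0, 0], "jaw": 4},
    {"delta_pos": [0, 0, 0], "angular": [0, 0, 0], "jaw": 4},
    {"delta_pos": [0, 0, 0], "angular": [0, 0, 0], "jaw": 4}
  ]
}}

```text
t: 28.93
position: [0.5593, 0.3458, 0.1997]
orientation: [0.513, 0.487, 0.512, -0.487]
ft_force: [0.6, -0.2, 0.3]
finger_gap: 0.0402
```

```bash
python3 -c "
from h import *
goto(.558,.349,.124,3)
tabs()
"
```

```text
t 28.93 p [0.5593 0.3458 0.1997] jaw yaw 3.0 tiltfix [0.  0.1 0. ] gap 0.0402 F [ 0.6 -0.2  0.3] q [-0.74  0.58  0.19  1.54 -0.12  1.03 -0.47]
to go cm [-0.13  0.32 -7.57]
turn 0.0
1 top 47 [556.4 349. ] [21.3 13.1] long yaw -82.0 zmax 0.162
1 scene 78 [559.9 348.3] [29.7 19.6] long yaw 90.0 zmax 0.161
2 top 53 [462.1 375.6] [25. 13.] long yaw 57.5 zmax 0.16
2 scene 52 [467.9 371. ] [24.6 16.7] long yaw 57.1 zmax 0.161
```

Request:
{"method": "play_rows", "body": {
  "motion": [
    {"delta_pos": [-0.1, 0.3, -1.5], "angular": [0, 0, 0], "jaw": 4},
    {"delta_pos": [0, 0, -2.5], "angular": [0, 0, 0], "jaw": 4},
    {"delta_pos": [0, 0, -2.5], "angular": [0, 0, 0], "jaw": 4},
    {"delta_pos": [0, 0, -1], "angular": [0, 0, 0], "jaw": 4},
    {"delta_pos": [0, 0, 0], "angular": [0, 0, 0], "jaw": 3},
    {"delta_pos": [0, 0, 0], "angular": [0, 0, 0], "jaw": 1.5},
    {"delta_pos": [0, 0, 0], "angular": [0, 0, 0], "jaw": 0},
    {"delta_pos": [0, 0, 0], "angular": [0, 0, 0], "jaw": 0},
    {"delta_pos": [0, 0, 0], "angular": [0, 0, 0], "jaw": 0},
    {"delta_pos": [0, 0, 0], "angular": [0, 0, 0], "jaw": 0}
  ]
}}

```text
t: 29.87
position: [0.5577, 0.3514, 0.1251]
orientation: [0.514, 0.487, 0.513, -0.485]
ft_force: [1.2, -0.9, 5.3]
finger_gap: 0.013
```

Request:
{"method": "play_rows", "body": {
  "motion": [
    {"delta_pos": [0, 0, 1], "angular": [0, 0, 0], "jaw": 0},
    {"delta_pos": [0, 0, 2], "angular": [0, 0, 0], "jaw": 0},
    {"delta_pos": [0, 0, 2.5], "angular": [0, 0, 0], "jaw": 0},
    {"delta_pos": [0, 0, 2.5], "angular": [0, 0, 0], "jaw": 0},
    {"delta_pos": [0, -1, 2.5], "angular": [0, 0, 0], "jaw": 0},
    {"delta_pos": [-1, -2, 1.5], "angular": [0, 0, 0], "jaw": 0},
    {"delta_pos": [-2, -2.5, 0], "angular": [0, 0, -1], "jaw": 0},
    {"delta_pos": [-2, -2.5, 0], "angular": [0, 0, -1], "jaw": 0},
    {"delta_pos": [-2, -2.5, 0], "angular": [0, 0, 0], "jaw": 0},
    {"delta_pos": [-2, -2.5, 0], "angular": [0, 0, 0], "jaw": 0}
  ]
}}

```text
t: 30.7
position: [0.4655, 0.2199, 0.2443]
orientation: [0.505, 0.495, 0.505, -0.495]
ft_force: [0.1, -0.9, -2.1]
finger_gap: 0.0134
```

Request:
{"method": "play_rows", "body": {
  "motion": [
    {"delta_pos": [-1.8, -2.8, 0], "angular": [0, 0, 0], "jaw": 0},
    {"delta_pos": [0, -3, 0], "angular": [0, 0, 0], "jaw": 0},
    {"delta_pos": [0, -3, 0], "angular": [0, 0, 0], "jaw": 0},
    {"delta_pos": [0, -3, 0], "angular": [0, 0, 0], "jaw": 0},
    {"delta_pos": [0, -3, 0], "angular": [0, 0, 0], "jaw": 0},
    {"delta_pos": [0, -2.5, 0], "angular": [0, 0, 0], "jaw": 0},
    {"delta_pos": [0, -2, 0], "angular": [0, 0, 0], "jaw": 0},
    {"delta_pos": [0, 0, 0], "angular": [0, 0, 0], "jaw": 0},
    {"delta_pos": [0, 0, 0], "angular": [0, 0, 0], "jaw": 0},
    {"delta_pos": [0, 0, 0], "angular": [0, 0, 0], "jaw": 0}
  ]
}}

```text
t: 31.53
position: [0.4489, 0.0288, 0.2441]
orientation: [0.505, 0.495, 0.505, -0.495]
ft_force: [0.7, 1.5, -3.0]
finger_gap: 0.0134
```

```bash
python3 -c "
from h import *
goto(.593,.0255,.244,1)
"
```

```text
t 31.53 p [0.4489 0.0288 0.2441] jaw yaw 1.2 tiltfix [-0.  0.  0.] gap 0.0134 F [ 0.7  1.5 -3. ] q [-0.4   0.24  0.29  1.99 -0.08  0.93 -0.04]
to go cm [14.41 -0.33 -0.01]
turn -0.2
```

Request:
{"method": "play_rows", "body": {
  "motion": [
    {"delta_pos": [1, -0.1, 0], "angular": [0, 0, 0], "jaw": 0},
    {"delta_pos": [2, 0, 0], "angular": [0, 0, 0], "jaw": 0},
    {"delta_pos": [2.5, 0, 0], "angular": [0, 0, 0], "jaw": 0},
    {"delta_pos": [2.5, 0, 0], "angular": [0, 0, 0], "jaw": 0},
    {"delta_pos": [2.5, 0, 0], "angular": [0, 0, 0], "jaw": 0},
    {"delta_pos": [2, 0, 0], "angular": [0, 0, 0], "jaw": 0},
    {"delta_pos": [1.3, 0, 0], "angular": [0, 0, 0], "jaw": 0},
    {"delta_pos": [0.6, 0, 0], "angular": [0, 0, 0], "jaw": 0},
    {"delta_pos": [0, 0, 0], "angular": [0, 0, 0], "jaw": 0},
    {"delta_pos": [0, 0, 0], "angular": [0, 0, 0], "jaw": 0}
  ]
}}

```text
t: 32.37
position: [0.5925, 0.0276, 0.2433]
orientation: [0.505, 0.494, 0.506, -0.495]
ft_force: [-0.3, 0.7, -3.0]
finger_gap: 0.0135
```

```bash
python3 -c "
from h import *
goto(.594,.0275,.2192,1)
"
```

```text
t 32.37 p [0.5925 0.0276 0.2433] jaw yaw 1.2 tiltfix [ 0.  -0.1  0. ] gap 0.0135 F [-0.3  0.7 -3. ] q [-0.31  0.46  0.29  1.65 -0.14  1.06  0.04]
to go cm [ 0.15 -0.01 -2.41]
turn -0.2
```

Request:
{"method": "play_rows", "body": {
  "motion": [
    {"delta_pos": [0, 0, -0.8], "angular": [0, 0, 0], "jaw": 0},
    {"delta_pos": [0, 0, -0.8], "angular": [0, 0, 0], "jaw": 0},
    {"delta_pos": [0, 0, -0.6], "angular": [0, 0, 0], "jaw": 0},
    {"delta_pos": [0, 0, -0.25], "angular": [0, 0, 0], "jaw": 0},
    {"delta_pos": [0, 0, 0], "angular": [0, 0, 0], "jaw": 0},
    {"delta_pos": [0, 0, 0], "angular": [0, 0, 0], "jaw": 0},
    {"delta_pos": [0, 0, 0], "angular": [0, 0, 0], "jaw": 0},
    {"delta_pos": [0, 0, 0], "angular": [0, 0, 0], "jaw": 0},
    {"delta_pos": [0, 0, 0], "angular": [0, 0, 0], "jaw": 0},
    {"delta_pos": [0, 0, 0], "angular": [0, 0, 0], "jaw": 0}
  ]
}}

```text
t: 33.2
position: [0.5929, 0.0271, 0.2192]
orientation: [0.505, 0.495, 0.505, -0.495]
ft_force: [0.2, -0.4, -3.4]
finger_gap: 0.0136
```

Request:
{"method": "play_rows", "body": {
  "motion": [
    {"delta_pos": [0, 0, -0.15], "angular": [0, 0, 0], "jaw": 0},
    {"delta_pos": [0, 0, 0], "angular": [0, 0, 0], "jaw": 0},
    {"delta_pos": [0, 0, 0], "angular": [0, 0, 0], "jaw": 1.6},
    {"delta_pos": [0, 0, 0], "angular": [0, 0, 0], "jaw": 2.2},
    {"delta_pos": [0, 0, 0], "angular": [0, 0, 0], "jaw": 3},
    {"delta_pos": [0, 0, 0], "angular": [0, 0, 0], "jaw": 4},
    {"delta_pos": [0, 0, 0], "angular": [0, 0, 0], "jaw": 4},
    {"delta_pos": [0, 0, 1], "angular": [0, 0, 0], "jaw": 4},
    {"delta_pos": [0, 0, 2], "angular": [0, 0, 0], "jaw": 4},
    {"delta_pos": [0, 0, 2], "angular": [0, 0, 0], "jaw": 4}
  ]
}}

```text
t: 34.03
position: [0.5923, 0.027, 0.2683]
orientation: [0.505, 0.494, 0.505, -0.496]
ft_force: [0.3, 0.2, 0.5]
finger_gap: 0.04
```

Request:
{"method": "play_rows", "body": {
  "motion": [
    {"delta_pos": [0, 0, 2], "angular": [0, 0, 0], "jaw": 4},
    {"delta_pos": [0, 2, 0], "angular": [0, 0, -3], "jaw": 4},
    {"delta_pos": [0, 3, 0], "angular": [0, 0, -3], "jaw": 4},
    {"delta_pos": [0, 3, 0], "angular": [0, 0, -3], "jaw": 4},
    {"delta_pos": [-1, 3, 0], "angular": [0, 0, -3], "jaw": 4},
    {"delta_pos": [-1, 3, 0], "angular": [0, 0, -4], "jaw": 4},
    {"delta_pos": [-1, 3, 0], "angular": [0, 0, -4], "jaw": 4},
    {"delta_pos": [-1, 3, 0], "angular": [0, 0, -4], "jaw": 4},
    {"delta_pos": [-1, 3, 0], "angular": [0, 0, -4], "jaw": 4},
    {"delta_pos": [-1, 3, 0], "angular": [0, 0, -4], "jaw": 4}
  ]
}}

```text
t: 34.87
position: [0.5321, 0.2884, 0.2884]
orientation: [0.348, 0.616, 0.348, -0.616]
ft_force: [1.2, 0.4, -0.7]
finger_gap: 0.0401
```

```bash
python3 -c "
from h import *
goto(.4645,.3735,.124,-31)
tabs();hung()
"
```

```text
t 34.87 p [0.5321 0.2884 0.2884] jaw yaw -31.0 tiltfix [-0.  0.  0.] gap 0.0401 F [ 1.2  0.4 -0.7] q [-0.83  0.45  0.4   1.55 -0.19  1.17 -0.93]
to go cm [ -6.76   8.51 -16.44]
turn 0.0
1 scene 72 [466.4 372.1] [25.8 22. ] long yaw 70.6 zmax 0.161
top hook 1 None
top hook 2 (59, array([0.5903, 0.0273]), array([23.4, 13.2]), 89.2, np.float64(0.2503))
top hook 3 (55, array([ 0.5897, -0.0505]), array([23.5, 12.2]), 89.4, np.float64(0.2501))
top hook 4 (63, array([ 0.5907, -0.13  ]), array([24.9, 13.4]), 88.7, np.float64(0.2506))
scene hook 1 None
scene hook 2 (91, array([0.5957, 0.0244]), array([25.2, 16.4]), 89.9, np.float64(0.2448))
scene hook 3 (87, array([ 0.5972, -0.0548]), array([25.7, 16.2]), 85.4, np.float64(0.2464))
scene hook 4 (96, array([ 0.5961, -0.1342]), array([25.6, 18.7]), 89.1, np.float64(0.2457))
```

Three are hung. Now the fourth.

Request:
{"method": "play_rows", "body": {
  "motion": [
    {"delta_pos": [-1, 1.2, -1], "angular": [0, 0, 0], "jaw": 4},
    {"delta_pos": [-1.5, 2, -1.5], "angular": [0, 0, 0], "jaw": 4},
    {"delta_pos": [-1.5, 2, -1.5], "angular": [0, 0, 0], "jaw": 4},
    {"delta_pos": [-1.5, 2, -1.5], "angular": [0, 0, 0], "jaw": 4},
    {"delta_pos": [-1.2, 1.3, -1.5], "angular": [0, 0, 0], "jaw": 4},
    {"delta_pos": [0, 0, -1], "angular": [0, 0, 0], "jaw": 4},
    {"delta_pos": [0, 0, -1], "angular": [0, 0, 0], "jaw": 4},
    {"delta_pos": [0, 0, 0], "angular": [0, 0, 0], "jaw": 4},
    {"delta_pos": [0, 0, 0], "angular": [0, 0, 0], "jaw": 4},
    {"delta_pos": [0, 0, 0], "angular": [0, 0, 0], "jaw": 4}
  ]
}}

```text
t: 35.9
position: [0.4673, 0.3709, 0.1986]
orientation: [0.348, 0.616, 0.348, -0.615]
ft_force: [-0.4, 0.2, 0.2]
finger_gap: 0.0401
```

```bash
python3 -c "
from h import *
goto(.4645,.3735,.124,-31)
tabs()
"
```

```text
t 35.9 p [0.4673 0.3709 0.1986] jaw yaw -31.0 tiltfix [-0.   0.1  0. ] gap 0.0401 F [-0.4  0.2  0.2] q [-0.98  0.51  0.36  1.71 -0.21  0.96 -1.08]
to go cm [-0.28  0.26 -7.46]
turn -0.0
1 top 52 [460.2 374.7] [20.8 14.5] long yaw 58.5 zmax 0.162
1 scene 71 [466.7 372.1] [24.9 16. ] long yaw 60.8 zmax 0.161
```

Request:
{"method": "play_rows", "body": {
  "motion": [
    {"delta_pos": [-0.3, 0.25, -1.5], "angular": [0, 0, 0.5], "jaw": 4},
    {"delta_pos": [0, 0, -2.5], "angular": [0, 0, 0], "jaw": 4},
    {"delta_pos": [0, 0, -2.5], "angular": [0, 0, 0], "jaw": 4},
    {"delta_pos": [0, 0, -1], "angular": [0, 0, 0], "jaw": 4},
    {"delta_pos": [0, 0, 0], "angular": [0, 0, 0], "jaw": 3},
    {"delta_pos": [0, 0, 0], "angular": [0, 0, 0], "jaw": 1.5},
    {"delta_pos": [0, 0, 0], "angular": [0, 0, 0], "jaw": 0},
    {"delta_pos": [0, 0, 0], "angular": [0, 0, 0], "jaw": 0},
    {"delta_pos": [0, 0, 0], "angular": [0, 0, 0], "jaw": 0},
    {"delta_pos": [0, 0, 0], "angular": [0, 0, 0], "jaw": 0}
  ]
}}

```text
t: 36.83
position: [0.4633, 0.375, 0.1238]
orientation: [0.352, 0.614, 0.352, -0.613]
ft_force: [-1.5, -0.4, 4.8]
finger_gap: 0.0135
```

Request:
{"method": "play_rows", "body": {
  "motion": [
    {"delta_pos": [0, 0, 1], "angular": [0, 0, 0], "jaw": 0},
    {"delta_pos": [0, 0, 2], "angular": [0, 0, 0], "jaw": 0},
    {"delta_pos": [0, 0, 2.5], "angular": [0, 0, 0], "jaw": 0},
    {"delta_pos": [0, 0, 2.5], "angular": [0, 0, 0], "jaw": 0},
    {"delta_pos": [0, -1, 2.5], "angular": [0, 0, 3], "jaw": 0},
    {"delta_pos": [0, -2, 1.5], "angular": [0, 0, 4], "jaw": 0},
    {"delta_pos": [0, -2.5, 0], "angular": [0, 0, 4], "jaw": 0},
    {"delta_pos": [0, -2.5, 0], "angular": [0, 0, 4], "jaw": 0},
    {"delta_pos": [0, -2.5, 0], "angular": [0, 0, 4], "jaw": 0},
    {"delta_pos": [0, -2.5, 0], "angular": [0, 0, 4], "jaw": 0}
  ]
}}

```text
t: 37.67
position: [0.4627, 0.2433, 0.2437]
orientation: [0.468, 0.53, 0.468, -0.53]
ft_force: [-0.2, -0.6, -2.3]
finger_gap: 0.0131
```

Request:
{"method": "play_rows", "body": {
  "motion": [
    {"delta_pos": [0, -2.5, 0], "angular": [0, 0, 4], "jaw": 0},
    {"delta_pos": [0, -2.5, 0], "angular": [0, 0, 4], "jaw": 0},
    {"delta_pos": [0, -2.5, 0], "angular": [0, 0, 1], "jaw": 0},
    {"delta_pos": [0, -2.5, 0], "angular": [0, 0, 0], "jaw": 0},
    {"delta_pos": [0, -2, 0], "angular": [0, 0, 0], "jaw": 0},
    {"delta_pos": [0, -1.5, 0], "angular": [0, 0, 0], "jaw": 0},
    {"delta_pos": [0, 0, 0], "angular": [0, 0, 0], "jaw": 0},
    {"delta_pos": [0, 0, 0], "angular": [0, 0, 0], "jaw": 0},
    {"delta_pos": [0, 0, 0], "angular": [0, 0, 0], "jaw": 0},
    {"delta_pos": [0, 0, 0], "angular": [0, 0, 0], "jaw": 0}
  ]
}}

```text
t: 38.5
position: [0.4629, 0.1107, 0.2429]
orientation: [0.507, 0.492, 0.508, -0.492]
ft_force: [-0.1, -0.0, -1.3]
finger_gap: 0.0132
```

```bash
python3 -c "
from h import *
goto(.593,.1065,.244,1)
"
```

```text
t 38.5 p [0.4629 0.1107 0.2429] jaw yaw 1.7 tiltfix [-0.  0.  0.] gap 0.0132 F [-0.1 -0.  -1.3] q [-0.56  0.28  0.3   1.93 -0.1   0.94 -0.19]
to go cm [13.01 -0.42  0.11]
turn -0.7
```

Request:
{"method": "play_rows", "body": {
  "motion": [
    {"delta_pos": [0.6, -0.4, 0.1], "angular": [0, 0, -0.7], "jaw": 0},
    {"delta_pos": [1.8, 0, 0], "angular": [0, 0, 0], "jaw": 0},
    {"delta_pos": [2.3, 0, 0], "angular": [0, 0, 0], "jaw": 0},
    {"delta_pos": [2.3, 0, 0], "angular": [0, 0, 0], "jaw": 0},
    {"delta_pos": [2.3, 0, 0], "angular": [0, 0, 0], "jaw": 0},
    {"delta_pos": [1.8, 0, 0], "angular": [0, 0, 0], "jaw": 0},
    {"delta_pos": [1.2, 0, 0], "angular": [0, 0, 0], "jaw": 0},
    {"delta_pos": [0.6, 0, 0], "angular": [0, 0, 0], "jaw": 0},
    {"delta_pos": [0, 0, 0], "angular": [0, 0, 0], "jaw": 0},
    {"delta_pos": [0, 0, 0], "angular": [0, 0, 0], "jaw": 0}
  ]
}}

```text
t: 39.33
position: [0.5915, 0.1057, 0.2434]
orientation: [0.504, 0.495, 0.504, -0.496]
ft_force: [-0.4, -0.0, -1.5]
finger_gap: 0.0134
```

```bash
python3 -c "
from h import *
goto(.592,.1065,.2178,1)
"
```

```text
t 39.33 p [0.5915 0.1057 0.2434] jaw yaw 1.0 tiltfix [ 0.  -0.1  0. ] gap 0.0134 F [-0.4 -0.  -1.5] q [-0.45  0.47  0.3   1.63 -0.15  1.06 -0.09]
to go cm [ 0.05  0.08 -2.56]
turn 0.0
```

Request:
{"method": "play_rows", "body": {
  "motion": [
    {"delta_pos": [0, 0, -0.8], "angular": [0, 0, 0], "jaw": 0},
    {"delta_pos": [0, 0, -0.8], "angular": [0, 0, 0], "jaw": 0},
    {"delta_pos": [0, 0, -0.6], "angular": [0, 0, 0], "jaw": 0},
    {"delta_pos": [0, 0, -0.3], "angular": [0, 0, 0], "jaw": 0},
    {"delta_pos": [0, 0, -0.1], "angular": [0, 0, 0], "jaw": 0},
    {"delta_pos": [0, 0, 0], "angular": [0, 0, 0], "jaw": 0},
    {"delta_pos": [0, 0, 0], "angular": [0, 0, 0], "jaw": 0},
    {"delta_pos": [0, 0, 0], "angular": [0, 0, 0], "jaw": 0},
    {"delta_pos": [0, 0, 0], "angular": [0, 0, 0], "jaw": 0},
    {"delta_pos": [0, 0, 0], "angular": [0, 0, 0], "jaw": 0}
  ]
}}

```text
t: 40.17
position: [0.5916, 0.1056, 0.2178]
orientation: [0.504, 0.496, 0.504, -0.496]
ft_force: [-4.2, -0.5, 3.7]
finger_gap: 0.0132
```

Request:
{"method": "play_rows", "body": {
  "motion": [
    {"delta_pos": [0, 0, 0], "angular": [0, 0, 0], "jaw": 1.6},
    {"delta_pos": [0, 0, 0], "angular": [0, 0, 0], "jaw": 2.2},
    {"delta_pos": [0, 0, 0], "angular": [0, 0, 0], "jaw": 3},
    {"delta_pos": [0, 0, 0], "angular": [0, 0, 0], "jaw": 4},
    {"delta_pos": [0, 0, 0], "angular": [0, 0, 0], "jaw": 4},
    {"delta_pos": [0, 0, 1], "angular": [0, 0, 0], "jaw": 4},
    {"delta_pos": [0, 0, 2], "angular": [0, 0, 0], "jaw": 4},
    {"delta_pos": [0, 0, 2], "angular": [0, 0, 0], "jaw": 4},
    {"delta_pos": [0, 0, 2], "angular": [0, 0, 0], "jaw": 4},
    {"delta_pos": [0, 0, 0.5], "angular": [0, 0, 0], "jaw": 4}
  ]
}}

```text
t: 41.0
position: [0.593, 0.1055, 0.2965]
orientation: [0.505, 0.497, 0.503, -0.495]
ft_force: [0.3, -1.3, 0.2]
finger_gap: 0.04
```

Request:
{"method": "play_rows", "body": {
  "motion": [
    {"delta_pos": [-2, 0, 0], "angular": [0, 0, 0], "jaw": 4},
    {"delta_pos": [-3, 0, 0], "angular": [0, 0, 0], "jaw": 4},
    {"delta_pos": [-3, -1, 0], "angular": [0, 0, 0], "jaw": 4},
    {"delta_pos": [-3, -2, 0], "angular": [0, 0, 0], "jaw": 4},
    {"delta_pos": [-1, -3, 0], "angular": [0, 0, 0], "jaw": 4},
    {"delta_pos": [0, -3, 0], "angular": [0, 0, 0], "jaw": 4},
    {"delta_pos": [0, -3, 0], "angular": [0, 0, 0], "jaw": 4},
    {"delta_pos": [0, -3, 0], "angular": [0, 0, 0], "jaw": 4},
    {"delta_pos": [0, -3, 0], "angular": [0, 0, 0], "jaw": 4},
    {"delta_pos": [0, -3, 0], "angular": [0, 0, 0], "jaw": 4}
  ]
}}

```text
t: 41.83
position: [0.4714, -0.1057, 0.293]
orientation: [0.504, 0.496, 0.504, -0.496]
ft_force: [0.1, -0.3, 0.9]
finger_gap: 0.0399
```

```bash
python3 -c "
from h import *
goto(.6065,-.354,.094,10.5)
hung()
a=get_image('scene')
cv2.imwrite('pics/i.png',cv2.resize(a['color'][120:345,120:420],(800,600),interpolation=cv2.INTER_CUBIC))
for n in ('top','scene'):
  X=cloud(get_image(n)); print(rect(X,(.53,.68,-.43,-.28),.1,.13), rect(X,(.39,.5,-.41,-.29),.03,.07))
"
```

```text
t 41.83 p [ 0.4714 -0.1057  0.293 ] jaw yaw 1.0 tiltfix [-0.  0.  0.] gap 0.0399 F [ 0.1 -0.3  0.9] q [-0.2   0.25  0.41  1.84 -0.11  1.08  0.28]
to go cm [ 13.51 -24.83 -19.9 ]
turn 9.5
top hook 1 (58, array([0.5888, 0.1077]), array([23.9, 12.7]), 89.3, np.float64(0.2494))
top hook 2 (60, array([0.5905, 0.0273]), array([23.6, 13.4]), -89.7, np.float64(0.2497))
top hook 3 (53, array([ 0.5898, -0.0504]), array([23.6, 11.9]), 89.8, np.float64(0.2499))
top hook 4 (63, array([ 0.5907, -0.1301]), array([25.1, 13.5]), 88.9, np.float64(0.2495))
scene hook 1 (87, array([0.5929, 0.1046]), array([24.9, 17.7]), -87.8, np.float64(0.2447))
scene hook 2 (88, array([0.5956, 0.025 ]), array([26. , 16.9]), -89.3, np.float64(0.2451))
scene hook 3 (92, array([ 0.5953, -0.0549]), array([25.4, 20.2]), -89.7, np.float64(0.2448))
scene hook 4 (98, array([ 0.5958, -0.1339]), array([26.5, 17. ]), -88.1, np.float64(0.2446))
(122, array([ 0.6038, -0.3516]), array([70.7, 14.1]), -78.6, np.float64(0.1092)) (124, array([ 0.4538, -0.3413]), array([68.8, 12.4]), 89.8, np.float64(0.0499))
(154, array([ 0.6089, -0.3556]), array([69.5, 20.9]), -78.3, np.float64(0.1086)) (175, array([ 0.459 , -0.3459]), array([69.2, 22.9]), 88.2, np.float64(0.0476))
```

View pics/i.png

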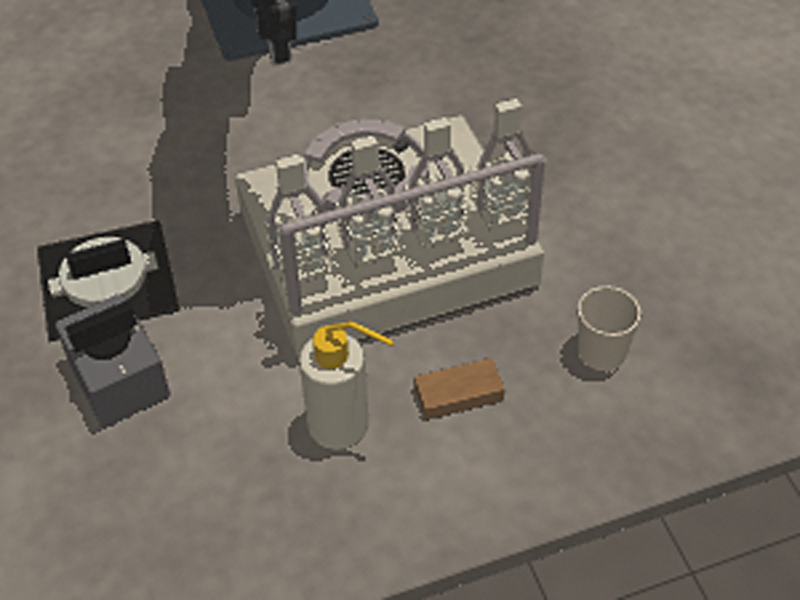

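All four hang (tabs at (290,175), (365,150), (437,135), (508,115)). The cap is flat on the mat at (103,270), and the isolator is still off at (100,325). Now the isolator.

Request:
{"method": "play_rows", "body": {
  "motion": [
    {"delta_pos": [0, -2, 0], "angular": [0, 0, 1.5], "jaw": 4},
    {"delta_pos": [0, -3, 0], "angular": [0, 0, 1.5], "jaw": 4},
    {"delta_pos": [0, -3, 0], "angular": [0, 0, 1.5], "jaw": 4},
    {"delta_pos": [1, -3, 0], "angular": [0, 0, 1.5], "jaw": 4},
    {"delta_pos": [2, -3, 0], "angular": [0, 0, 1.5], "jaw": 4},
    {"delta_pos": [2, -3, 0], "angular": [0, 0, 1.5], "jaw": 4},
    {"delta_pos": [2.5, -3, -1], "angular": [0, 0, 1.5], "jaw": 4},
    {"delta_pos": [2.5, -2.5, -2], "angular": [0, 0, 0], "jaw": 4},
    {"delta_pos": [2, -1.8, -2], "angular": [0, 0, 0], "jaw": 4},
    {"delta_pos": [1.2, -0.6, -2], "angular": [0, 0, 0], "jaw": 4}
  ]
}}

```text
t: 42.92
position: [0.6059, -0.3547, 0.2208]
orientation: [0.548, 0.447, 0.547, -0.448]
ft_force: [-0.2, 0.3, -0.6]
finger_gap: 0.0401
```

Request:
{"method": "play_rows", "body": {
  "motion": [
    {"delta_pos": [0, 0, -2], "angular": [0, 0, 0], "jaw": 4},
    {"delta_pos": [0, 0, -2.5], "angular": [0, 0, 0], "jaw": 4},
    {"delta_pos": [0, 0, -2.5], "angular": [0, 0, 0], "jaw": 4},
    {"delta_pos": [0, 0, -2], "angular": [0, 0, 0], "jaw": 4},
    {"delta_pos": [0, 0, 0], "angular": [0, 0, 0], "jaw": 4},
    {"delta_pos": [0, 0, 0], "angular": [0, 0, 0], "jaw": 4},
    {"delta_pos": [0, 0, 0], "angular": [0, 0, 0], "jaw": 4},
    {"delta_pos": [0, 0, 0], "angular": [0, 0, 0], "jaw": 4},
    {"delta_pos": [0, 0, 0], "angular": [0, 0, 0], "jaw": 4},
    {"delta_pos": [0, 0, 0], "angular": [0, 0, 0], "jaw": 4}
  ]
}}

```text
t: 43.75
position: [0.6044, -0.3536, 0.134]
orientation: [0.548, 0.448, 0.547, -0.447]
ft_force: [0.1, -0.8, -0.6]
finger_gap: 0.0399
```

```bash
python3 -c "
from h import *
goto(.6065,-.354,.083,11.5)
"
```

```text
t 43.75 p [ 0.6044 -0.3536  0.134 ] jaw yaw 11.5 tiltfix [0.  0.1 0. ] gap 0.0399 F [ 0.1 -0.8 -0.6] q [ 0.27  0.72  0.35  1.49 -0.28  0.98  0.9 ]
to go cm [ 0.21 -0.04 -5.1 ]
turn 0.0
```

Request:
{"method": "play_rows", "body": {
  "motion": [
    {"delta_pos": [0.2, 0, -1.5], "angular": [0, 0, 0], "jaw": 4},
    {"delta_pos": [0, 0, -2], "angular": [0, 0, 0], "jaw": 4},
    {"delta_pos": [0, 0, -1.4], "angular": [0, 0, 0], "jaw": 4},
    {"delta_pos": [0, 0, 0], "angular": [0, 0, 0], "jaw": 3},
    {"delta_pos": [0, 0, 0], "angular": [0, 0, 0], "jaw": 1.5},
    {"delta_pos": [0, 0, 0], "angular": [0, 0, 0], "jaw": 0},
    {"delta_pos": [0, 0, 0], "angular": [0, 0, 0], "jaw": 0},
    {"delta_pos": [0, 0, 0], "angular": [0, 0, 0], "jaw": 0},
    {"delta_pos": [0, 0, 0], "angular": [0, 0, 0], "jaw": 0},
    {"delta_pos": [0, 0, 0], "angular": [0, 0, 0], "jaw": 0}
  ]
}}

```text
t: 44.58
position: [0.6065, -0.3535, 0.0846]
orientation: [0.548, 0.448, 0.547, -0.447]
ft_force: [1.2, 0.3, -0.5]
finger_gap: 0.0132
```

Request:
{"method": "play_rows", "body": {
  "motion": [
    {"delta_pos": [0, 0, 0], "angular": [0, 0, -3], "jaw": 0},
    {"delta_pos": [0, 0, 0], "angular": [0, 0, -5], "jaw": 0},
    {"delta_pos": [0, 0, 0], "angular": [0, 0, -5], "jaw": 0},
    {"delta_pos": [0, 0, 0], "angular": [0, 0, -5], "jaw": 0},
    {"delta_pos": [0, 0, 0], "angular": [0, 0, -5], "jaw": 0},
    {"delta_pos": [0, 0, 0], "angular": [0, 0, -5], "jaw": 0},
    {"delta_pos": [0, 0, 0], "angular": [0, 0, -5], "jaw": 0},
    {"delta_pos": [0, 0, 0], "angular": [0, 0, -5], "jaw": 0},
    {"delta_pos": [0, 0, 0], "angular": [0, 0, -5], "jaw": 0},
    {"delta_pos": [0, 0, 0], "angular": [0, 0, -5], "jaw": 0}
  ]
}}

```text
t: 45.42
position: [0.607, -0.3536, 0.0846]
orientation: [0.318, 0.633, 0.316, -0.632]
ft_force: [3.5, 0.2, -1.1]
finger_gap: 0.0129
```

Request:
{"method": "play_rows", "body": {
  "motion": [
    {"delta_pos": [0, 0, 0], "angular": [0, 0, -5], "jaw": 0},
    {"delta_pos": [0, 0, 0], "angular": [0, 0, -5], "jaw": 0},
    {"delta_pos": [0, 0, 0], "angular": [0, 0, -5], "jaw": 0},
    {"delta_pos": [0, 0, 0], "angular": [0, 0, -5], "jaw": 0},
    {"delta_pos": [0, 0, 0], "angular": [0, 0, -5], "jaw": 0},
    {"delta_pos": [0, 0, 0], "angular": [0, 0, -5], "jaw": 0},
    {"delta_pos": [0, 0, 0], "angular": [0, 0, -5], "jaw": 0},
    {"delta_pos": [0, 0, 0], "angular": [0, 0, -5], "jaw": 0},
    {"delta_pos": [0, 0, 0], "angular": [0, 0, -2], "jaw": 0},
    {"delta_pos": [0, 0, 0], "angular": [0, 0, 0], "jaw": 0}
  ]
}}

```text
t: 46.25
position: [0.6074, -0.354, 0.0846]
orientation: [0.071, 0.704, 0.069, -0.703]
ft_force: [4.3, -2.6, -1.4]
finger_gap: 0.013
```

```bash
python3 -c "
from h import *
goto(.6065,-.354,.083,-78.4)
"
```

```text
t 46.25 p [ 0.6074 -0.354   0.0846] jaw yaw -78.6 tiltfix [0.1 0.1 0. ] gap 0.013 F [ 4.3 -2.6 -1.4] q [ 0.07  0.88  0.76  1.53 -0.68  1.   -0.34]
to go cm [-0.09 -0.   -0.16]
turn 0.2
```

Now release, rise clear and check.

Request:
{"method": "play_rows", "body": {
  "motion": [
    {"delta_pos": [0, 0, 0], "angular": [0, 0, 0], "jaw": 1.6},
    {"delta_pos": [0, 0, 0], "angular": [0, 0, 0], "jaw": 3},
    {"delta_pos": [0, 0, 0], "angular": [0, 0, 0], "jaw": 4},
    {"delta_pos": [0, 0, 0], "angular": [0, 0, 0], "jaw": 4},
    {"delta_pos": [0, 0, 1], "angular": [0, 0, 0], "jaw": 4},
    {"delta_pos": [0, 0, 2], "angular": [0, 0, 0], "jaw": 4},
    {"delta_pos": [0, 0, 2.5], "angular": [0, 0, 0], "jaw": 4},
    {"delta_pos": [0, 0, 2.5], "angular": [0, 0, 0], "jaw": 4},
    {"delta_pos": [0, 0, 2.5], "angular": [0, 0, 0], "jaw": 4},
    {"delta_pos": [0, 0, 2.5], "angular": [0, 0, 0], "jaw": 4}
  ]
}}

```text
t: 47.08
position: [0.6055, -0.3535, 0.2159]
orientation: [0.071, 0.704, 0.07, -0.704]
ft_force: [0.8, -1.2, 0.2]
finger_gap: 0.0399
```

Request:
{"method": "play_rows", "body": {
  "motion": [
    {"delta_pos": [0, 0, 2], "angular": [0, 0, 0], "jaw": 4},
    {"delta_pos": [-2, 0, 2], "angular": [0, 0, 0], "jaw": 4},
    {"delta_pos": [-2.5, 0, 1], "angular": [0, 0, 0], "jaw": 4},
    {"delta_pos": [-2.5, 0, 0], "angular": [0, 0, 0], "jaw": 4},
    {"delta_pos": [-2.5, 1, 0], "angular": [0, 0, 0], "jaw": 4},
    {"delta_pos": [-2, 2, 0], "angular": [0, 0, 0], "jaw": 4},
    {"delta_pos": [0, 2, 0], "angular": [0, 0, 0], "jaw": 4},
    {"delta_pos": [0, 2, 0], "angular": [0, 0, 0], "jaw": 4},
    {"delta_pos": [0, 2, 0], "angular": [0, 0, 0], "jaw": 4},
    {"delta_pos": [0, 0, 0], "angular": [0, 0, 0], "jaw": 4}
  ]
}}

```text
t: 47.92
position: [0.4913, -0.2596, 0.2642]
orientation: [0.071, 0.704, 0.073, -0.703]
ft_force: [-0.1, -0.1, -0.2]
finger_gap: 0.0399
```

```bash
python3 -c "
from h import *
goto()
hung()
a=get_image('scene')
cv2.imwrite('pics/j.png',cv2.resize(a['color'][120:345,120:420],(800,600),interpolation=cv2.INTER_CUBIC))
for n in ('top','scene'):
  X=cloud(get_image(n)); print(rect(X,(.53,.68,-.43,-.28),.1,.13), rect(X,(.53,.68,-.43,-.28),.063,.074), rect(X,(.39,.5,-.41,-.29),.03,.07),rect(X,(.39,.51,-.41,-.29),.014,.024))
"
```

```text
t 47.92 p [ 0.4913 -0.2596  0.2642] jaw yaw -78.4 tiltfix [-0.2  0.   0. ] gap 0.0399 F [-0.1 -0.1 -0.2] q [-0.19  0.52  0.95  1.73 -0.46  1.14 -0.47]
top hook 1 (59, array([0.5887, 0.1077]), array([23.7, 12.7]), 89.2, np.float64(0.2498))
top hook 2 (59, array([0.5903, 0.0273]), array([23.5, 13.1]), 89.7, np.float64(0.2498))
top hook 3 (54, array([ 0.5897, -0.0505]), array([23.6, 12.3]), -89.5, np.float64(0.2499))
top hook 4 (64, array([ 0.5907, -0.1302]), array([24.9, 13.4]), 89.1, np.float64(0.2501))
scene hook 1 (85, array([0.5941, 0.1048]), array([27.2, 14.5]), -85.9, np.float64(0.245))
scene hook 2 (90, array([0.5951, 0.0246]), array([25.7, 16.5]), 88.9, np.float64(0.2453))
scene hook 3 (91, array([ 0.5948, -0.055 ]), array([26.9, 18.1]), -87.7, np.float64(0.244))
scene hook 4 (93, array([ 0.5947, -0.1339]), array([26.3, 18.8]), -79.5, np.float64(0.2468))
(131, array([ 0.6038, -0.3519]), array([68.8, 15.2]), 11.1, np.float64(0.1085)) (645, array([ 0.604 , -0.3518]), array([109.4,  81.4]), 12.1, np.float64(0.069)) None None
(114, array([ 0.6088, -0.3554]), array([72.4, 13.9]), 11.8, np.float64(0.1095)) (625, array([ 0.6086, -0.3551]), array([113.4,  80.4]), 11.5, np.float64(0.0698)) (175, array([ 0.458 , -0.3462]), array([69.7, 19.1]), -86.9, np.float64(0.0471)) (388, array([ 0.4592, -0.3462]), array([102.2,  98.7]), 31.4, np.float64(0.019))
```

View pics/j.png

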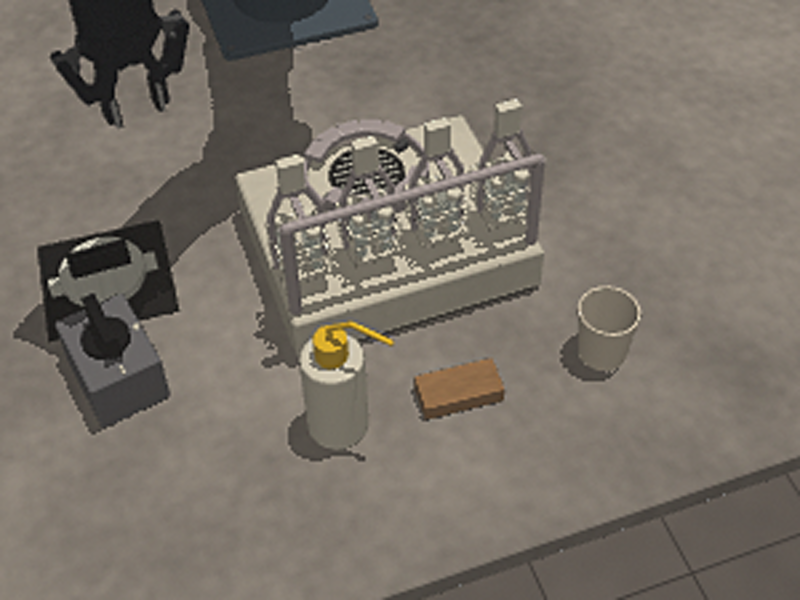

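The isolator bar (105,325) now lies along the box's long side. The four baskets hang still, the cap is flat on the mat, and the gripper touches nothing. I hand in.

```bash
python3 -c "
from h import *
order.job_done()"
```

```text
the job is handed in; nothing more can be done
```

The job is done and handed in at about 48 s of the 200 s; no verdict was reported.

- **Cap:** I turned it about 86° anticlockwise, lifted it off and laid it flat on the mat. The scene camera put its centre within about 5 mm of the mat's. The final top-camera check gave no reading there, because the arm was over the mat.
- **Baskets:** All four stood on the bench and now hang one to a hook. Their tab tops are at about 0.250 m, which fits a bar height of about 205 mm, and their positions did not change between the last two checks. No basket was seen to be knocked aside.
- **Post contact:** On hook 4 the first basket touched the rail post at about 6 N. I backed it off and hung all four about 1 cm forward of the hook points, still on the level part.
- **Isolator:** After all four baskets hung free, I turned the handle 90° clockwise. The bar's measured yaw of 11–12° matches the box's long side.
- **Bystanders:** The wash bottle, carton and beaker look untouched.

The two cameras disagreed by about 4–5 mm throughout, so I used their mean, which the grasps bore out.

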